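# Tap a stuck tube block out of a block heater

## Task

The aluminium tube block has stuck in the rails of the block heater. Take the mallet by its handle and, with light taps on the block's back face, now left and now right of the sensor tower, walk it forward until it is right out of the rails; keep the gripper off the block until then. Then stand the mallet back on the worktop on its head, take the block by its lifting bar and lower it, without dropping it, flat into the steel tray, leaving everything else where it is.

Things in the scene. Friction and masses are not known exactly. Their poses are not given: they have to be found in the camera images.
- heater: White block heater, fixed, 220x170 mm. Origin: its underside; x to its back, y to its left, z up. Hot plate: top at z 38 mm, x -100 to 55. Two steel rails, inner walls at y +-71.5, x 5 to 50, with lips (top z 54) reaching over the block's foot to |y| 61; plungers on them up to z 63, |y| over 61. Grey sensor tower close behind the block's middle: x 56 to 92, |y| under 20, z up to 142.
- block_bar (a point): Centre of the tube block's black lifting bar, 12 mm thick in the block's x, 64 long in y, 14 high. Block, 0.75 kg, all centred under the bar: foot 60 (x) x 140 (y) x 8 mm, on it the drilled body 56 (x) x 100 (y) mm. Body top 64 mm, bar centre 94 mm above the foot's underside. Axes as the heater's when seated. It starts with the bar at heater x 18 to 21, z 132 mm, turned up to 0.03 rad.
- block_corner_l (a point): Left rear lower corner of the block's foot (block x +30, y +70 mm). The block is out when both rear corners have heater x under 3 mm, i.e. ahead of the rails. Pressed on one side with some 10 to 30 N it swings about its other end, that side comes forward 5 to 30 mm (more as it leaves the rails), then it wedges: more taps there do nothing, the side that lags must be tapped.
- block_corner_r (a point): Right rear lower corner of the block's foot (block x +30, y -70 mm). The body's back face (block x +28, |y| under 50, up to 102 mm over the worktop when on the hot plate) can be struck beside the tower, the mallet's middle line at about heater y +-46, head underside above z 62. Mallet on block over 80 N is too hard.
- mallet_mid (a point): Middle of the mallet, 50 mm above the flat of its head, on which it stands, handle up. Head a steel block 34 mm wide (y), 40 high, with a white nylon tip at each end of its x axis: flat faces 28 mm wide, 40 mm from the middle, centred 20 mm above the flat. Wooden handle upright over the head's middle, 26 mm (x) by 22 (y), from 40 to 100 mm above the flat. 0.28 kg.
- tray_floor (a point): Middle of the inner floor (4 mm above the worktop) of the low steel tray, loose, 0.7 kg; inside 100 mm (x) by 168 mm (y), wall 4 mm thick and 23 mm high over the worktop. The block's 140 mm side goes along the tray's y, either way round.
- cup_grey: white sample cup with a dark grey lid, 55 mm wide, 58 mm tall; bystander, leave it alone; origin at its underside
- cup_blue: white sample cup with a blue lid, 55 mm wide, 58 mm tall; bystander, leave it alone; origin at its underside
- vial: glass vial with a black cap, 22 mm wide, 48 mm tall; bystander, leave it alone; origin at its underside

How it is judged:
On the way, in this order (a step that is already met when the one before it is completed fails the run):
1. the block has been tapped forward out of the rails: both rear corners of its foot less than 3 mm behind the heater's origin line, block flat on the hot plate (x of each of block_corner_l, block_corner_r in the frame of heater below 0.003 m and z of block_bar in the frame of heater between 0.126 and 0.142 m and angle between block_bar's own z axis and vertical below 0.1 rad), for 0.1 s.
2. the mallet has been stood back on the worktop on its head and let go (height (world z) of mallet_mid between 0.044 and 0.056 m and angle between mallet_mid's own z axis and vertical below 0.1 rad and contact force between the fingers and mallet below 0.2 N), for 0.2 s.
At the end, for the whole second after the job is handed in: The block stands flat (0.06 rad) and at rest on the tray's floor, bar within 35 mm of the tray's middle in plan and 92 to 103 mm high, tray on the worktop; the mallet stands released on its head on the worktop (middle 44 to 56 mm high, upright within 0.1 rad) (all of step 2 and horizontal distance between block_bar and tray_floor below 0.035 m and height (world z) of block_bar between 0.092 and 0.103 m and angle between block_bar's own z axis and vertical below 0.06 rad and linear speed of each of block, mallet below 0.03 m/s and height (world z) of tray_floor below 0.008 m); the robot touches nothing.
It fails at once if the gripper or arm touched the block while it was still in the rails (contact force between any of the fingers, the arm and block above 1 N and z of block_bar in the frame of heater below 0.139 m and horizontal distance between block_bar and heater below 0.09 m and x of any of block_corner_l, block_corner_r in the frame of heater above 0.004 m).
It fails at once if the mallet hit or pressed the block with more than 80 N (contact force between mallet and block above 80 N).
It fails at once if the block was let go more than 15 mm above the tray's floor (contact force between the fingers and block below 0.1 N and height (world z) of block_bar above 0.113 m and horizontal distance between block_bar and tray_floor below 0.1 m).
It fails at once if the block fell over (tilted more than 0.5 rad) (angle between block_bar's own z axis and vertical above 0.5 rad).
It fails at once if a bystander was moved by more than 30 mm (distance of any of cup_grey, cup_blue, vial from where it was at the start of the episode above 0.03 m).
It also fails if it takes over 69 s, if anything falls off the work surface, if the arm or the gripper's body presses on something with over 40 N, if the wrist force passes 120 N, or if a joint passes its speed limit or range.

## Robot

A 6-joint arm with a two-finger parallel gripper is mounted at the origin on a cart in front of the work surface, level with it; the furniture and walls round the work are solid. World frame = base frame: x ahead of the robot, y to its left, z up, the work surface at z = 0. Lengths are in m, angles in rad, forces in N, time in s.
With the tool pointing down it reaches from about 0.225 to 0.875 m from the base axis. Payload 3.4 kg.
Tool frame: the origin (TCP) lies on the centre line of the jaws, within the pads' length; the fingertips stand 19 mm ahead of it and the grasp point (between the pads) is the TCP; z points along the fingers, y is the direction in which the jaws open and shut (so a half turn about z gives the same grasp; the last joint's range is limited). The gripper opens to 85 mm and grips with 20 to 120 N. Pads are 22 mm wide; open, the fingers measure 114 mm over their backs; the gripper's body (76 mm by 85 mm) begins 54 mm behind the grasp point. The pads swing forward as they close: fully open they stand 13 mm farther back than shut.
Start: joints at [-1.281, 0.276, 1.505, -0, 1.361, -0.121], TCP at [0.23, -0.527, 0.25] pointing down, gripper open.
Joint ranges: [-2.89, 2.89], [-0.75, 2.08], [0.22, 2.7], [-1.18, 4.32], [0.11, 2.71], [-2.7, 2.7]. Speed limits (rad/s): [2.57, 2.57, 3.14, 3.14, 3.14, 3.14].

## Interface

Orientations are given as a unit quaternion [w, x, y, z].
In Python, from rig import monitor, eyes, manip, models gives the robot as it stands.
- The arm moves only by the tool send_rows, never from a script. Its argument "deltas" is a list of rows, each an object with "dp": the shift along the world's x, y, z each as a share of 0.12 m, from -1 to 1, a list of three; "rotation": the turn, a rotation vector about the world's x, y, z each as a share of 0.5 rad, from -1 to 1, a list of three. In form: [{"dp": [dx, dy, dz], "rotation": [rx, ry, rz]}, ...]. A call has 1 to 12 rows; each row is the pose to reach, as a shift and turn from the pose commanded when the call began; what a row does not reach only later rows make up. A row lasts 1/12 s, in which the tool goes at most 41.7 mm and 7.16 degrees, less where a joint would pass 70% of its speed; a pose out of reach is approached as far as the arm can. A call with a number of a shift or a turn outside -1 to 1 is refused whole. A call with a gripper value outside its range is refused whole. "fingers" is the closure, from -1 (fully open) to 1 (shut), set as the call begins (left out, the last holds). The fingers move at their own pace and stop on an object; "grip_force" is the grip in N (left out, the last holds). Time passes only in rows, so rows that repeat a pose let the fingers close. It gives the time, the measured TCP pose, the force and the opening at its end, in the units of the state.
- monitor.get_state(): the state, without advancing time (a new reading comes with each control period).
- eyes.get_image(name): name is "scene" or "side" or "wrist"; returns a dict with "color" (480x640x3 uint8, red, green, blue), "depth" (480x640 float32, m along the optical axis (not along the pixel's ray), 0 where there is no reading), "mtx" (3x3 intrinsics, pixels), "k1" (the pictures are not rectified: a ray, as slopes to the right and down, at radius r is drawn at 1 + k1 r^2 times it, then the intrinsics apply), "rvec" (rotation vector, rad) and "tvec" (3), from world to camera coordinates, as OpenCV has them. Camera axes: x right, y down, z forward; pixel columns grow to the right and rows downward; lengths in m; the calibration is good to about 2 mm. A picture is of the moment at which its call begins.
- manip.sign_off(): hands the job in, once; it reports no verdict.
Trained networks look in a picture, given as the dict that the camera call returned (one of the last four; its "shot" number tells which), for a name from the list of things; names that differ only in an ending like _2 or _b are one class to them, and where a whole thing is asked for, a point or a joint stands for the part that bears it (a point fixed in the world has none). Each returns a list of dicts, best first, with "score" (0 to 1); they miss things now and then, are a little off and sometimes report something else, mostly with a low value. They report only what shows in the picture. A call takes as long as a camera call.
- models.find_in(name, picture): "box" ([left, top, right, bottom] in pixels, round what is visible of it).
The state is a dict: "clock": time; "qpos": joint angles; "qd": joint speeds; "effort": joint torques, N m; "position": TCP position; "ee_rot": TCP orientation; "contact_force": force on the tool from outside, world axes, zero at the start; "moment": the same for the moment, N m; "width": finger opening in m.
Only numpy, scipy, OpenCV 4.12 (cv2) and the standard library are available. Lean on these libraries where they do the work, as an engineer would, in place of code of your own. Each camera call takes 0.05 s, during which the arm holds its last target.

## Working session

There is one attempt and no reset: what is moved stays moved. The work goes in short steps, Python scripts to look and compute and a tool call to move; the robot and the scene stay as the last step left them, time stands still between calls to the robot, and variables do not carry over. Pictures are saved under pics/ and viewed, and the job is handed in when it is done.

Besides the shell and the picture viewer there is one more tool, called after "Request:" as name(argument=value, ...) on one line, values as JSON. send_rows: Moves the arm, as the interface text tells. Its arguments: {"type":"object","properties":{"deltas":{"type":"array","items":{"type":"object","properties":{"dp":{"type":"array","items":{"type":"number"}},"rotation":{"type":"array","items":{"type":"number"}}}}},"fingers":{"type":"number"},"grip_force":{"type":"number"}},"required":["deltas"]}

```bash
ls; mkdir -p pics; cat > h.py <<'E'
import numpy as np, cv2
from rig import monitor, eyes, manip, models
def save(p,n): cv2.imwrite(f'pics/{n}.png',p['color'][:,:,::-1])
def cloud(p):
    """world xyz per pixel"""
    K=p['mtx'];k1=p['k1'];H,W=p['depth'].shape
    u,v=np.meshgrid(np.arange(W),np.arange(H))
    d=np.array([k1,0,0,0,0],float)
    n=cv2.undistortPoints(np.stack([u,v],-1).reshape(-1,1,2).astype(np.float64),np.array(K,float),d).reshape(H,W,2)
    z=p['depth'].astype(float)
    c=np.dstack([n[...,0]*z,n[...,1]*z,z])
    R=cv2.Rodrigues(np.array(p['rvec'],float))[0];t=np.array(p['tvec'],float).ravel()
    w=(c-t)@R
    w[z==0]=np.nan
    return w
def proj(p,X):
    return cv2.projectPoints(np.array(X,float).reshape(-1,1,3),np.array(p['rvec'],float),np.array(p['tvec'],float),np.array(p['mtx'],float),np.array([p['k1'],0,0,0,0.]))[0].reshape(-1,2)
E
python3 - <<'E'
from h import *
s=monitor.get_state();print({k:np.round(v,3) for k,v in s.items()})
for n in ['scene','side','wrist']:
    p=eyes.get_image(n);save(p,n+'0');np.savez('pics/'+n+'0.npz',**p)
    print(n,p['k1'],p['rvec'],p['tvec'])
    for o in ['heater','block_bar','mallet_mid','tray_floor','cup_grey','cup_blue','vial']:
        r=models.find_in(o,p)
        print(o,[(np.round(a['box']).astype(int).tolist(),round(a['score'],2)) for a in r[:2]])
E
```

```text
pics
{'clock': np.float64(0.0), 'qpos': array([-1.281,  0.277,  1.506,  0.   ,  1.361, -0.121]), 'qd': array([-0.001, -0.002,  0.   , -0.002, -0.001,  0.   ]), 'effort': array([-0.0000e+00, -4.1678e+01, -2.4581e+01, -0.0000e+00,  1.1000e-02,
        0.0000e+00]), 'position': array([ 0.229, -0.527,  0.249]), 'ee_rot': array([-0.001,  0.979,  0.204, -0.   ]), 'contact_force': array([ 1.066,  0.177, -0.513]), 'moment': array([-0.051,  0.028,  0.003]), 'width': np.float64(0.085)}
scene -0.12381356302814195 [ 0.81827717 -2.29508101  1.3492346 ] [0.43960433 0.26809771 1.01224558]
heater [([252, 255, 340, 351], 0.96)]
block_bar [([266, 262, 303, 320], 0.58)]
mallet_mid [([404, 216, 432, 255], 0.62)]
tray_floor [([348, 252, 418, 300], 0.76)]
cup_grey []
cup_blue [([381, 204, 396, 225], 0.53)]
vial [([276, 357, 287, 377], 0.69)]
side -0.04940520024319263 [ 2.07632124 -0.51072824  0.27638943] [-0.49121826  0.21692804  1.0733401 ]
heater [([235, 224, 324, 246], 0.6)]
block_bar []
mallet_mid []
tray_floor [([316, 290, 334, 323], 0.7)]
cup_grey []
cup_blue [([413, 330, 440, 365], 0.69)]
vial [([217, 212, 224, 226], 0.68)]
wrist -0.021813727665452597 [-2.40203252  1.57316621  0.24509899] [-0.57506017 -0.03914921  0.37763782]
heater []
block_bar []
mallet_mid []
tray_floor []
cup_grey []
cup_blue []
vial []
```

View pics/scene0.png

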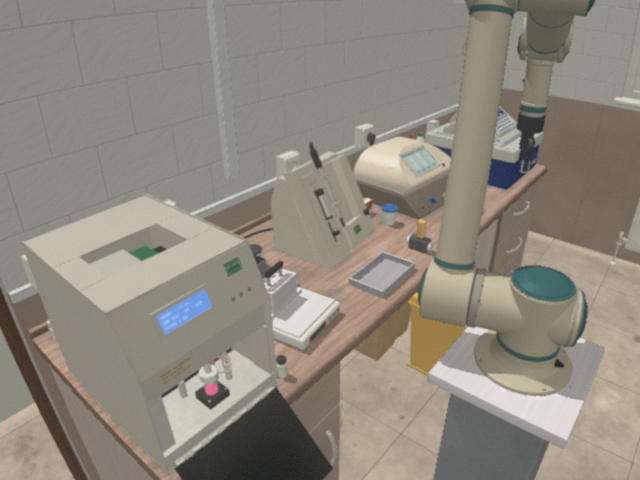

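View pics/side0.png

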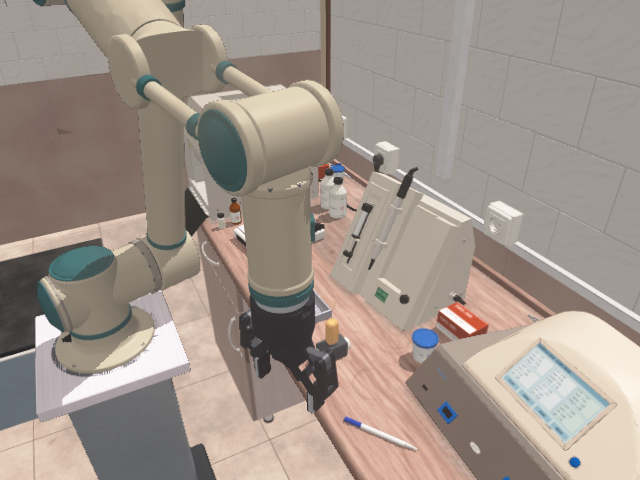

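View pics/wrist0.png

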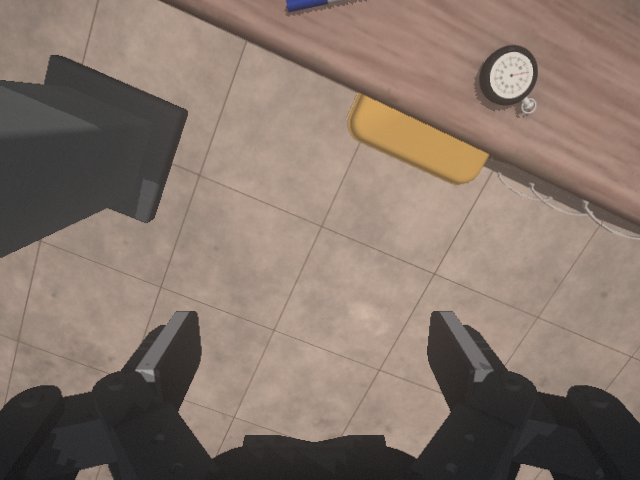

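The scene view shows the mallet at about (419,240), the tray at (383,275) and the heater at (300,310). The block is on the heater at about (285,290), and the big instrument sits to the heater's left. Next I'll get positions from depth.

```bash
python3 - <<'E'
from h import *
p=dict(np.load('pics/scene0.npz'));w=cloud(p)
for n,(u,v) in dict(mallet_top=(421,222),mhead=(419,244),trayc=(383,275),heaterfront=(300,325),heaterleftcorner=(337,300),vial=(281,360),cupblue=(389,208),bar=(285,270),pip=(320,210),bigfront=(255,300),bigtop=(240,270)).items():
    print(n,np.round(w[v,u],3))
c=p['color'][205:400,220:440][:,:,::-1]
c=cv2.resize(c,None,fx=3.5,fy=3,interpolation=cv2.INTER_CUBIC);cv2.imwrite('pics/crop0.png',c)
p=dict(np.load('pics/side0.npz'));w=cloud(p)
for n,(u,v) in dict(mallet=(333,322),head=(335,345),cup=(425,338),tray=(322,305),heat=(255,236)).items(): print(n,np.round(w[v,u],3))
c=p['color'][180:380,190:470][:,:,::-1]
c=cv2.resize(c,None,fx=2.8,fy=2.8,interpolation=cv2.INTER_CUBIC);cv2.imwrite('pics/crop1.png',c)
E
```

```text
mallet_top [ 0.421 -0.275  0.099]
mhead [ 0.417 -0.267  0.029]
trayc [ 0.428 -0.091  0.004]
heaterfront [0.435 0.246 0.038]
heaterleftcorner [ 0.461  0.075 -0.001]
vial [0.38  0.364 0.049]
cupblue [ 0.593 -0.373  0.058]
bar [0.548 0.171 0.104]
pip [ 0.632 -0.064  0.155]
bigfront [0.363 0.429 0.246]
bigtop [0.387 0.435 0.301]
mallet [ 0.425 -0.291  0.099]
head [ 0.427 -0.297  0.04 ]
cup [ 0.593 -0.381  0.056]
tray [ 0.481 -0.133  0.007]
heat [ 0.198 -0.544  0.502]
```

View pics/crop0.png

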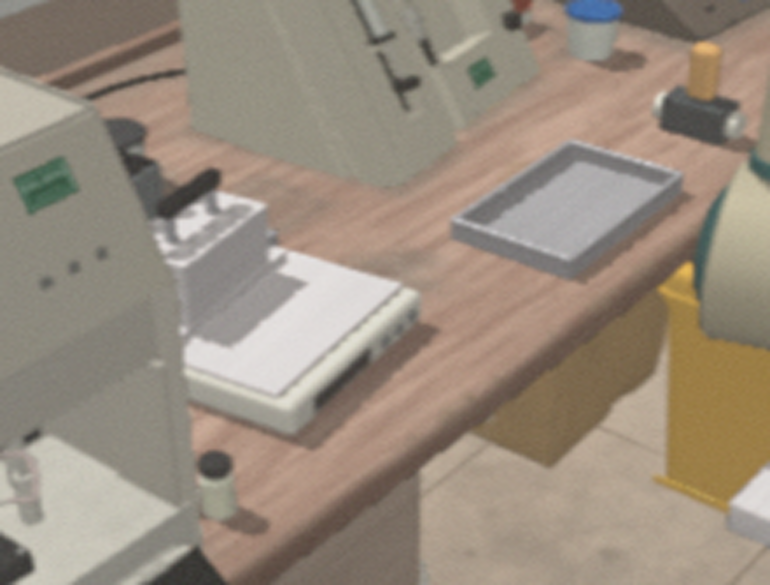

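View pics/crop1.png

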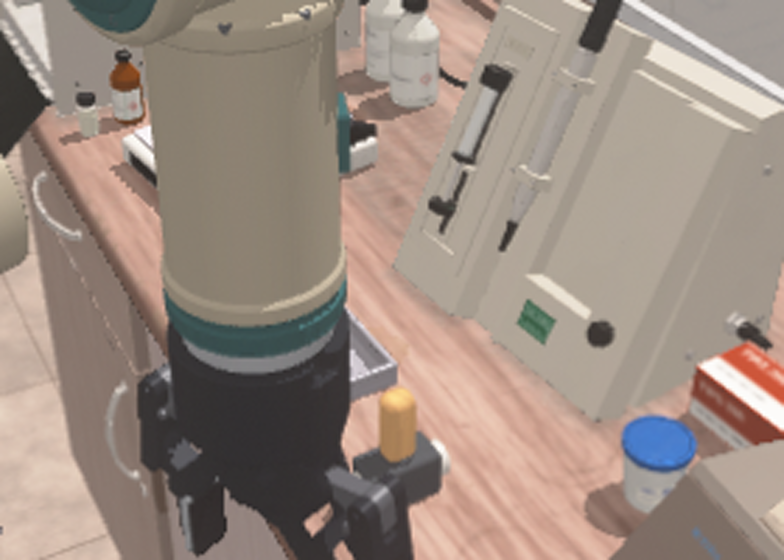

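```bash
cat >> h.py <<'E'
from scipy.spatial.transform import Rotation as Rn
def q2R(q): return Rn.from_quat([q[1],q[2],q[3],q[0]])
def campos(p):
    R=cv2.Rodrigues(np.array(p['rvec'],float))[0];return -R.T@np.array(p['tvec'],float).ravel(),R
E
python3 - <<'E'
from h import *
p=dict(np.load('pics/wrist0.npz'));c,R=campos(p);s=monitor.get_state()
T=q2R(s['ee_rot']).as_matrix()
print('cam in tcp',T.T@(c-s['position']),'axis in tool',T.T@R.T[:,2], 'tool axes\n',T,p['mtx'])
p=dict(np.load('pics/scene0.npz'));w=cloud(p);print(campos(p)[0])
# heater footprint
def sel(lo,hi):
    m=np.all((w>lo)&(w<hi),-1);return w[m]
P=sel([.35,-.0,.033],[.7,.35,.043]);print(len(P));
h=P[:,:2].astype(np.float32);print('plate rect',cv2.minAreaRect(h))
P=sel([.35,-.33,.045],[.5,-.22,.105]);print('handle',P.mean(0),P.min(0),P.max(0),len(P))
P=sel([.35,-.33,.01],[.5,-.22,.04]);print('head',cv2.minAreaRect(P[:,:2].astype(np.float32)))
P=sel([.3,-.25,.01],[.55,.06,.027]);print('tray',cv2.minAreaRect(P[:,:2].astype(np.float32)),len(P))
P=sel([.4,.0,.097],[.65,.33,.16]);print('block',P.min(0),P.max(0),len(P))
P=sel([.4,.0,.12],[.65,.33,.145]);print('bar',P.mean(0),cv2.minAreaRect(P[:,:2].astype(np.float32)),len(P))
E
```

```text
cam in tcp [ 0.07832804 -0.00031502 -0.12167969] axis in tool [-3.05433666e-01  7.86487630e-04  9.52213031e-01] tool axes
 [[ 9.16789723e-01  3.99370253e-01  6.38929665e-05]
 [ 3.99370258e-01 -9.16789714e-01 -1.30845621e-04]
 [ 6.32056560e-06  1.45474872e-04 -9.99999989e-01]] [[395.41613809   0.         313.91078513]
 [  0.         395.41613809 238.64581942]
 [  0.           0.           1.        ]]
[-0.15118858  0.85805801  0.72845584]
1894
plate rect ((0.4610002934932709, 0.20622427761554718), (0.11165401339530945, 0.16686682403087616), 10.661955833435059)
handle [ 0.42157475 -0.27900732  0.07599226] [ 0.4100004  -0.29494075  0.04523369] [ 0.43716336 -0.26902436  0.10304187] 167
head ((0.42417412996292114, -0.28052061796188354), (0.08455783128738403, 0.038719046860933304), 11.860555648803711)
tray ((0.42882004380226135, -0.0856151357293129), (0.1129760593175888, 0.18314611911773682), 2.0964486598968506) 667
block [0.50167699 0.16317752 0.09703335] [0.60788256 0.2631624  0.14522049] 696
bar [0.55658743 0.2194946  0.13603417] ((0.5685178637504578, 0.22300706803798676), (0.07490444928407669, 0.06527819484472275), 9.50541877746582) 268
```

Request:
send_rows(deltas=[{"dp":[0.53,0.69,0],"rotation":[0,0,0.913]},{"dp":[0.53,0.69,0],"rotation":[0,0,0.913]},{"dp":[0.53,0.69,0],"rotation":[0,0,0.913]},{"dp":[0.53,0.69,0],"rotation":[0,0,0.913]}], fingers=-1)

```text
clock: 1.53
position: [0.2954, -0.4404, 0.2505]
ee_rot: [-0.001, 0.906, 0.424, 0.001]
contact_force: [-0.9, 0.5, -0.0]
width: 0.0855
```

Request:
send_rows(deltas=[{"dp":[0.53,0.69,0],"rotation":[0,0,0.913]},{"dp":[0.53,0.69,0],"rotation":[0,0,0.913]},{"dp":[0.53,0.69,0],"rotation":[0,0,0.913]},{"dp":[0.53,0.69,0],"rotation":[0,0,0.913]}])

```text
clock: 1.87
position: [0.3589, -0.3578, 0.2505]
ee_rot: [-0.0, 0.786, 0.618, 0.001]
contact_force: [0.0, 0.2, -0.0]
width: 0.0857
```

Request:
send_rows(deltas=[{"dp":[0.53,0.69,0],"rotation":[0,0,0.913]},{"dp":[0.53,0.69,0],"rotation":[0,0,0.913]},{"dp":[0.53,0.69,0],"rotation":[0,0,0.913]},{"dp":[0.53,0.69,0],"rotation":[0,0,0.913]},{"dp":[0.53,0.69,0],"rotation":[0,0,0.913]}])

```text
clock: 2.28
position: [0.4211, -0.2776, 0.2504]
ee_rot: [0.0, 0.628, 0.778, 0.0]
contact_force: [-0.8, -0.5, -0.3]
width: 0.0854
```

```bash
python3 - <<'E'
from h import *
s=monitor.get_state();print({k:np.round(v,3) for k,v in s.items()})
p=eyes.get_image('wrist');save(p,'w1');np.savez('pics/w1.npz',**p)
print(models.find_in('mallet_mid',p))
w=cloud(p)
def sel(lo,hi):
    m=np.all((w>lo)&(w<hi),-1);return w[m],m
for lo,hi in [(.06,.095),(.085,.12),(.012,.032),(.033,.045)]:
    P,m=sel([.35,-.36,lo],[.52,-.2,hi]);print(lo,len(P),P.mean(0) if len(P) else 0,cv2.minAreaRect(P[:,:2].astype(np.float32)) if len(P) else 0)
p=eyes.get_image('scene');save(p,'s1')
p=eyes.get_image('side');save(p,'d1')
E
```

```text
{'clock': np.float64(2.283), 'qpos': array([-0.721,  0.169,  1.649,  0.   ,  1.323, -0.934]), 'qd': array([-0.034,  0.001, -0.002, -0.014, -0.002,  0.11 ]), 'effort': array([ 8.7600e-01, -3.4927e+01, -2.4193e+01,  1.5200e-01,  2.6000e-02,
       -5.7800e-01]), 'position': array([ 0.421, -0.278,  0.25 ]), 'ee_rot': array([0.   , 0.628, 0.778, 0.   ]), 'contact_force': array([-0.764, -0.454, -0.271]), 'moment': array([-0.035, -0.024, -0.01 ]), 'width': np.float64(0.085)}
[{'box': [271.8, 186.2, 363.8, 251.2], 'score': 0.58}]
0.06 533 [ 0.42439443 -0.27804056  0.08304375] ((0.42603600025177, -0.2848343849182129), (0.022165855392813683, 0.026090137660503387), 86.17066955566406)
0.085 910 [ 0.42562966 -0.28320452  0.09529831] ((0.4261149764060974, -0.2848396599292755), (0.022165855392813683, 0.0259318258613348), 86.17066955566406)
0.012 774 [ 0.42397262 -0.27767473  0.02607285] ((0.42603251338005066, -0.2833769619464874), (0.07992009818553925, 0.03077312931418419), 2.3777413368225098)
0.033 1769 [ 0.42471133 -0.28166931  0.03763976] ((0.4248003363609314, -0.28535741567611694), (0.07127121090888977, 0.03426608070731163), 2.3164963722229004)
```

View pics/w1.png

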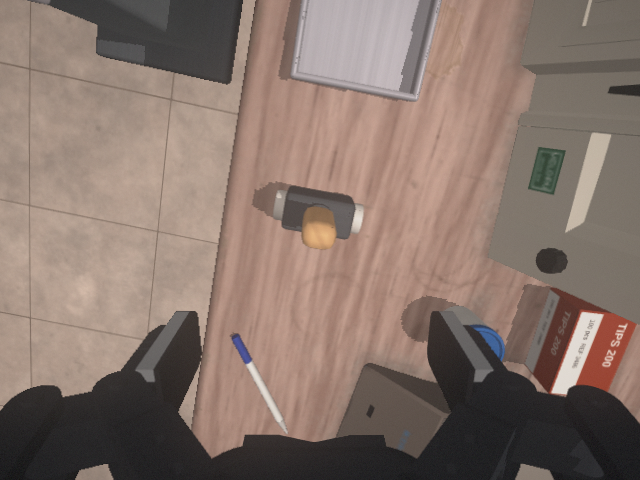

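View pics/s1.png

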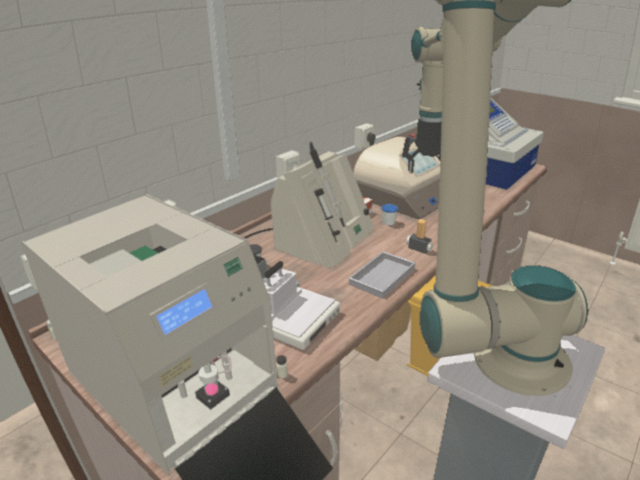

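View pics/d1.png

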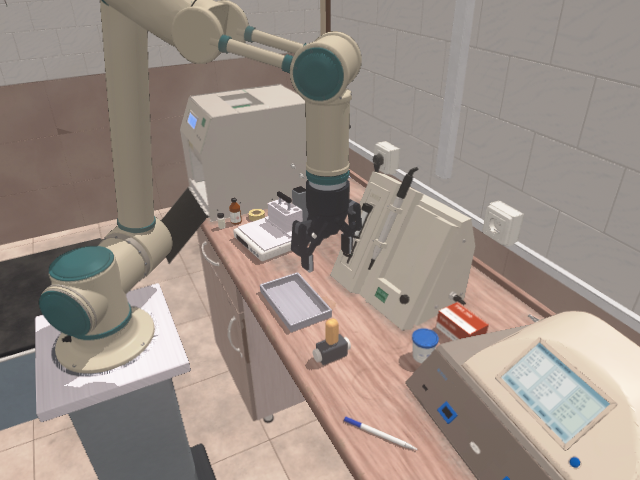

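```bash
python3 - <<'E'
from h import *
p=dict(np.load('pics/w1.npz'));w=cloud(p)
for u,v in [(372,366),(345,420),(430,380),(405,400),(485,345),(500,220),(545,170)]: print(u,v,np.round(w[v,u],3))
E
```

```text
372 366 [ 0.518 -0.435  0.021]
345 420 [ 0.505 -0.505  0.026]
430 380 [ 0.594 -0.454 -0.002]
405 400 [ 0.547 -0.442  0.056]
485 345 [ 0.473 -0.259  0.262]
500 220 [ 0.596 -0.258  0.016]
545 170 [ 0.603 -0.205  0.042]
```

Request:
send_rows(deltas=[{"dp":[0.039,-0.045,-0.3],"rotation":[0,0,-0.346]},{"dp":[0.039,-0.045,-0.6],"rotation":[0,0,-0.346]},{"dp":[0.039,-0.045,-0.8],"rotation":[0,0,-0.346]},{"dp":[0.039,-0.045,-0.8],"rotation":[0,0,-0.346]}])

```text
clock: 2.82
position: [0.4217, -0.2825, 0.1496]
ee_rot: [-0.005, 0.695, 0.719, -0.0]
contact_force: [-1.3, 0.9, -1.4]
width: 0.0855
```

```bash
python3 - <<'E'
from h import *
s=monitor.get_state();print({k:np.round(v,3) for k,v in s.items()})
p=eyes.get_image('wrist');save(p,'w2');np.savez('pics/w2.npz',**p)
w=cloud(p)
for lo,hi in [(.085,.12),(.012,.032),(.033,.045)]:
    m=np.all((w>[.35,-.36,lo])&(w<[.52,-.2,hi]),-1);P=w[m];print(lo,len(P),cv2.minAreaRect(P[:,:2].astype(np.float32)) if len(P) else 0)
E
```

```text
{'clock': np.float64(2.817), 'qpos': array([-0.727,  0.261,  1.796, -0.   ,  1.095, -0.761]), 'qd': array([ 0.005, -0.048, -0.089, -0.001,  0.076, -0.008]), 'effort': array([-6.2000e-02, -3.7579e+01, -2.2502e+01,  1.1000e-02, -7.0800e-01,
        3.8000e-02]), 'position': array([ 0.422, -0.282,  0.15 ]), 'ee_rot': array([-0.005,  0.695,  0.719, -0.   ]), 'contact_force': array([-1.339,  0.909, -1.382]), 'moment': array([ 0.023, -0.023, -0.046]), 'width': np.float64(0.085)}
0.085 2061 ((0.4262621998786926, -0.2843773066997528), (0.025722136721014977, 0.021057499572634697), 2.3928356170654297)
0.012 1630 ((0.4263083040714264, -0.2824731767177582), (0.0799199789762497, 0.03003585711121559), 0.7534794807434082)
0.033 3427 ((0.42637011408805847, -0.2846812307834625), (0.07555953413248062, 0.03337578475475311), 1.621440052986145)
```

View pics/w2.png

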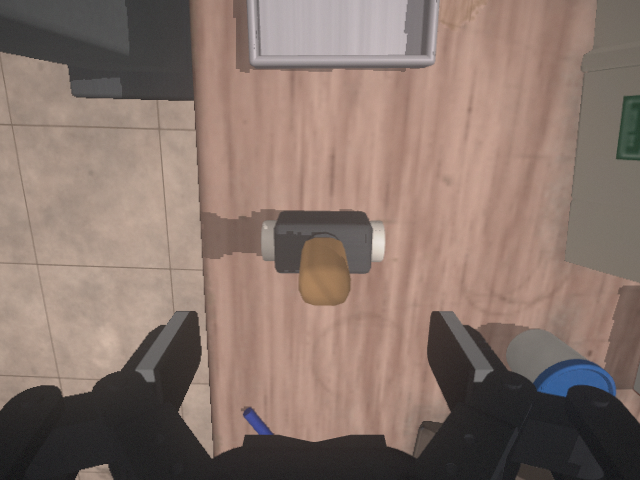

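The mallet is upright and centred between the jaws, with its handle top at about (325,285). I'll go down and grip it.

Request:
send_rows(deltas=[{"dp":[0.005,-0.005,-0.25],"rotation":[0,0,0]},{"dp":[0.005,-0.005,-0.5],"rotation":[0,0,0]},{"dp":[0.005,-0.005,-0.73],"rotation":[0,0,0]},{"dp":[0.005,-0.005,-0.73],"rotation":[0,0,0]},{"dp":[0.005,-0.005,-0.73],"rotation":[0,0,0]}])

```text
clock: 3.28
position: [0.426, -0.2855, 0.0675]
ee_rot: [0.0, 0.694, 0.72, 0.0]
contact_force: [-0.5, -0.9, 0.7]
width: 0.0853
```

Request:
send_rows(deltas=[{"dp":[0,0,0],"rotation":[0,0,0]},{"dp":[0,0,0],"rotation":[0,0,0]},{"dp":[0,0,0],"rotation":[0,0,0]},{"dp":[0,0,0],"rotation":[0,0,0]},{"dp":[0,0,0],"rotation":[0,0,0]},{"dp":[0,0,0],"rotation":[0,0,0]},{"dp":[0,0,0],"rotation":[0,0,0]},{"dp":[0,0,0],"rotation":[0,0,0]}], fingers=1, grip_force=100)

```text
clock: 3.95
position: [0.4265, -0.2853, 0.0679]
ee_rot: [0.001, 0.694, 0.72, 0.0]
contact_force: [0.1, 0.1, 6.7]
width: 0.025
```

Request:
send_rows(deltas=[{"dp":[0,0,0.3],"rotation":[0,0,0]},{"dp":[0,0,0.6],"rotation":[0,0,0]},{"dp":[0,0,0.9],"rotation":[0,0,0]},{"dp":[0,0,1],"rotation":[0,0,0]},{"dp":[0,0,1],"rotation":[0,0,0]}])

```text
clock: 4.37
position: [0.4273, -0.2861, 0.1902]
ee_rot: [0.004, 0.694, 0.72, 0.0]
contact_force: [0.4, -0.8, -2.7]
width: 0.0249
```

```bash
python3 - <<'E'
from h import *
s=monitor.get_state();print({k:np.round(v,3) for k,v in s.items()})
p=eyes.get_image('wrist');save(p,'w3');np.savez('pics/w3.npz',**p)
w=cloud(p)
R=q2R(s['ee_rot']).as_matrix();t=(w-s['position'])@R
m=np.all((t>[-.03,-.06,.01])&(t<[.06,.06,.08]),-1)
P=t[m]
for lo in np.arange(.01,.08,.005):
    Q=P[(P[:,2]>lo)&(P[:,2]<lo+.005)]
    if len(Q)>5: print(round(lo,3),len(Q),np.round(Q.min(0),3),np.round(Q.max(0),3))
p=eyes.get_image('side');save(p,'d3')
p=eyes.get_image('scene');save(p,'s3');np.savez('pics/s3.npz',**p)
E
```

```text
{'clock': np.float64(4.367), 'qpos': array([-0.725,  0.224,  1.734,  0.   ,  1.176, -0.762]), 'qd': array([-0.004,  0.046,  0.082, -0.   , -0.041,  0.001]), 'effort': array([ 9.5000e-02, -3.8606e+01, -2.3530e+01, -4.0000e-03,  4.0600e-01,
        0.0000e+00]), 'position': array([ 0.427, -0.286,  0.19 ]), 'ee_rot': array([0.004, 0.694, 0.72 , 0.   ]), 'contact_force': array([ 0.402, -0.751, -2.717]), 'moment': array([-0.085, -0.04 ,  0.017]), 'width': np.float64(0.025)}
0.01 757 [ 0.004 -0.025  0.01 ] [0.012 0.026 0.015]
0.015 461 [ 0.004 -0.019  0.015] [0.012 0.019 0.02 ]
0.02 166 [ 0.004 -0.013  0.02 ] [0.012 0.012 0.025]
0.025 2061 [-0.002 -0.03   0.025] [0.016 0.03  0.03 ]
0.03 2696 [-0.005 -0.035  0.03 ] [0.018 0.037 0.035]
0.035 1891 [-0.01  -0.039  0.035] [0.018 0.04  0.04 ]
0.04 943 [-0.013 -0.039  0.04 ] [0.017 0.04  0.045]
0.045 682 [-0.014 -0.039  0.045] [0.017 0.04  0.05 ]
0.05 500 [ 0.013 -0.039  0.05 ] [0.017 0.039 0.055]
0.055 420 [ 0.015 -0.03   0.055] [0.017 0.03  0.06 ]
0.06 392 [ 0.016 -0.03   0.06 ] [0.017 0.029 0.065]
0.065 41 [ 0.016 -0.029  0.065] [0.017 0.03  0.067]
```

View pics/w3.png

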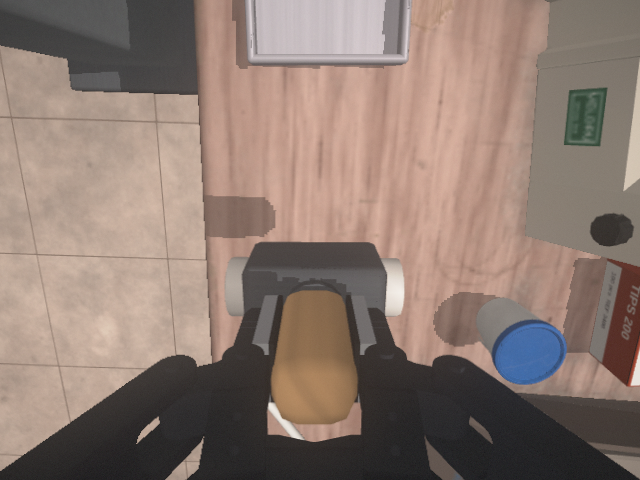

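View pics/d3.png

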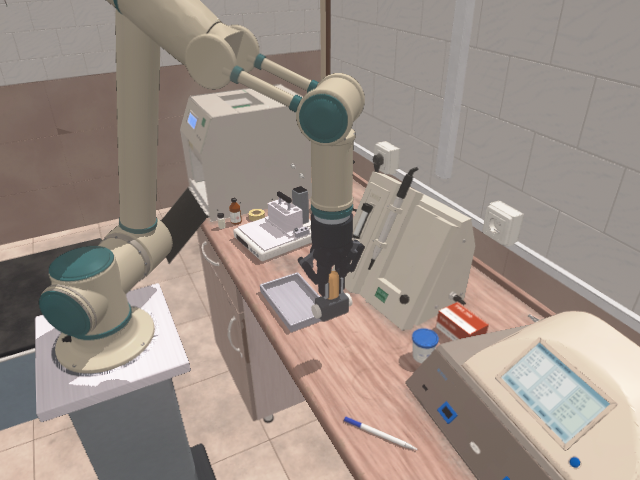

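Request:
send_rows(deltas=[{"dp":[0.0,0.3,0.25],"rotation":[0,0,0]},{"dp":[0,0.65,0.5],"rotation":[0,0,0]},{"dp":[0,1,0.78],"rotation":[0,0,0]},{"dp":[0,1,0.78],"rotation":[0,0,0]}])

```text
clock: 4.85
position: [0.4247, -0.1619, 0.2799]
ee_rot: [-0.002, 0.694, 0.72, 0.0]
contact_force: [0.6, -0.7, -3.3]
width: 0.0254
```

Request:
send_rows(deltas=[{"dp":[0.0,0.34,0],"rotation":[0,0,0]},{"dp":[0,0.67,0],"rotation":[0,0,0]},{"dp":[0,1,0],"rotation":[0,0,0]}])

```text
clock: 5.1
position: [0.4243, -0.043, 0.2783]
ee_rot: [-0.002, 0.695, 0.719, -0.001]
contact_force: [0.5, 0.4, -3.3]
width: 0.0248
```

Request:
send_rows(deltas=[{"dp":[0.1,0.34,0],"rotation":[0,0,0]},{"dp":[0.2,0.67,0],"rotation":[0,0,0]},{"dp":[0.37,1,0],"rotation":[0,0,0]}])

```text
clock: 5.35
position: [0.466, 0.0744, 0.278]
ee_rot: [-0.002, 0.694, 0.72, -0.002]
contact_force: [-0.2, -1.3, -3.0]
width: 0.0252
```

Request:
send_rows(deltas=[{"dp":[0,0.34,0],"rotation":[0,0,0]},{"dp":[0,0.7,0],"rotation":[0,0,0]},{"dp":[0,0.7,0],"rotation":[0,0,0]},{"dp":[0,0.7,0],"rotation":[0,0,0]}])

```text
clock: 5.68
position: [0.4671, 0.1582, 0.2776]
ee_rot: [-0.002, 0.692, 0.722, -0.002]
contact_force: [0.3, 0.0, -2.4]
width: 0.0247
```

```bash
python3 - <<'E'
from h import *
s=monitor.get_state();print({k:np.round(v,3) for k,v in s.items()})
p=eyes.get_image('wrist');save(p,'w4');np.savez('pics/w4.npz',**p)
for o in ['heater','block_bar','cup_grey','cup_blue','vial']: print(o,models.find_in(o,p)[:2])
p=eyes.get_image('side');save(p,'d4');np.savez('pics/d4.npz',**p)
p=eyes.get_image('scene');save(p,'s4');np.savez('pics/s4.npz',**p)
E
```

```text
{'clock': np.float64(5.683), 'qpos': array([0.185, 0.139, 1.618, 0.   , 1.39 , 0.144]), 'qd': array([-0.064, -0.019,  0.007, -0.038,  0.008, -0.01 ]), 'effort': array([  1.69 , -34.896, -26.359,   0.42 ,  -0.051,   0.081]), 'position': array([0.467, 0.158, 0.278]), 'ee_rot': array([-0.002,  0.692,  0.722, -0.002]), 'contact_force': array([ 0.337,  0.028, -2.384]), 'moment': array([0.008, 0.022, 0.024]), 'width': np.float64(0.025)}
heater [{'box': [241.0, 26.4, 544.2, 240.2], 'score': 0.84}]
block_bar [{'box': [361.6, 55.3, 456.9, 219.9], 'score': 0.88}]
cup_grey [{'box': [556.4, 239.6, 640.0, 307.7], 'score': 0.83}]
cup_blue [{'box': [359.2, 54.9, 458.3, 221.6], 'score': 0.38}]
vial []
```

View pics/w4.png

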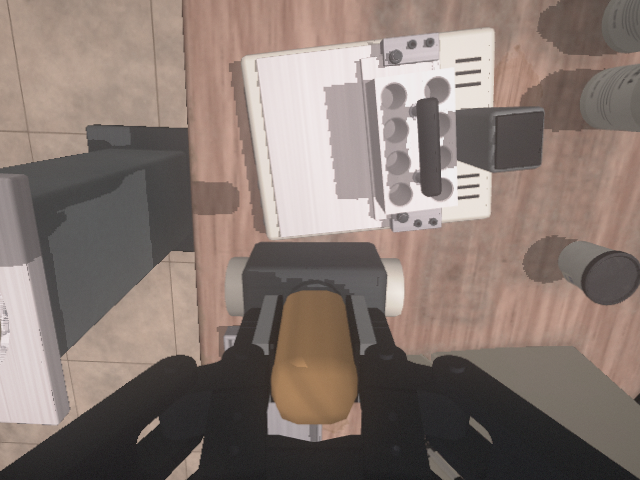

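View pics/d4.png

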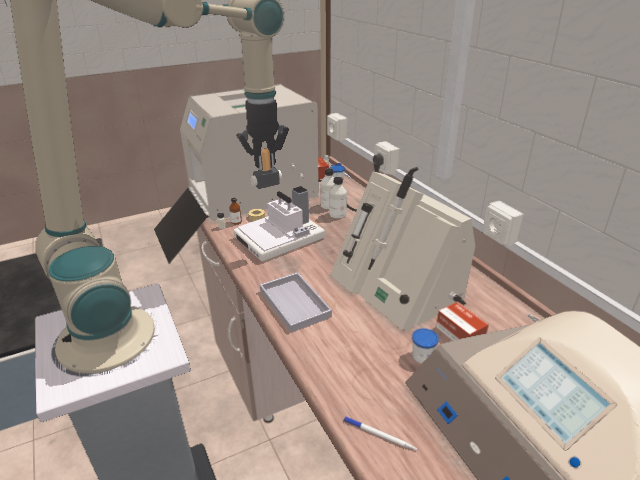

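View pics/s4.png

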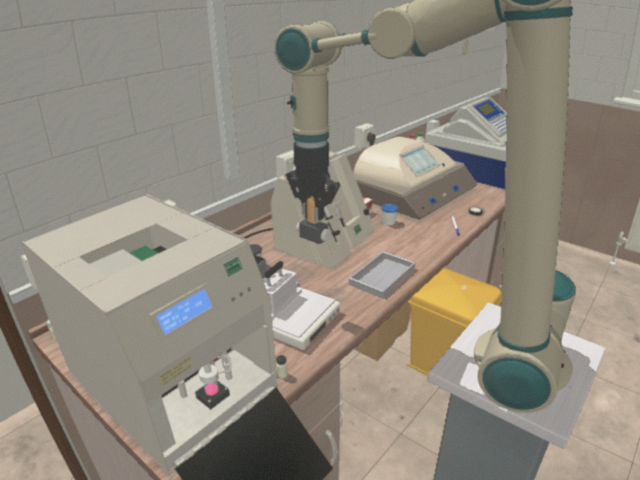

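```bash
cat > loc.py <<'E'
from h import *
def rect(P):
    (c,(a,b),th)=cv2.minAreaRect(P[:,:2].astype(np.float32)); return np.round(c,4),np.round((a,b),4),round(th,2)
def lay(w,lo,hi,box):
    m=(w[...,2]>lo)&(w[...,2]<hi)&(w[...,0]>box[0])&(w[...,0]<box[1])&(w[...,1]>box[2])&(w[...,1]<box[3])
    return w[m],m
E
python3 - <<'E'
from loc import *
p=dict(np.load('pics/w4.npz'));w=cloud(p)
B=(.35,.75,.03,.36)
for lo,hi,B in [(.015,.045,B),(.03,.045,B),(.046,.066,B),(.095,.108,B),(.128,.137,B),(.133,.145,B),(.137,.15,(.55,.75,.1,.25))]:
    P,m=lay(w,lo,hi,B); print(lo,hi,len(P),rect(P),np.round(np.median(P[:,2]),4))
for u,v in [(600,275),(580,250),(612,275)]: print(np.round(w[v,u],3))
# print height map
m=(w[...,2]>0.005)
for (u,v) in [(250,60),(490,35),(270,235),(488,215),(300,150),(420,52),(415,220),(518,140),(430,140)]: print((u,v),np.round(w[v,u],4))
E
```

```text
0.015 0.045 32698 (array([0.5736, 0.2093]), array([0.2647, 0.3526]), 90.0) 0.0355
0.03 0.045 30010 (array([0.583 , 0.1874]), array([0.3407, 0.2592]), 8.17) 0.0357
0.046 0.066 6121 (array([0.6324, 0.1839]), array([0.2296, 0.2594]), 9.62) 0.0525
0.095 0.108 6328 (array([0.5612, 0.2206]), array([0.0987, 0.1003]), 9.94) 0.1
0.128 0.137 2067 (array([0.5733, 0.2228]), array([0.0795, 0.0636]), 10.09) 0.1359
0.133 0.145 5277 (array([0.5733, 0.2228]), array([0.0795, 0.0636]), 10.17) 0.1382
0.137 0.15 2920 (array([0.5946, 0.2248]), array([0.0346, 0.0382]), 8.92) 0.1399
[0.74  0.102 0.055]
[0.738 0.115 0.023]
[0.752 0.102 0.055]
(250, 60) [0.4061 0.2767 0.0317]
(490, 35) [0.6082 0.3051 0.032 ]
(270, 235) [0.4246 0.1201 0.0311]
(488, 215) [0.6335 0.1495 0.0315]
(300, 150) [0.4515 0.2031 0.0362]
(420, 52) [0.546  0.2862 0.0521]
(415, 220) [0.5586 0.1465 0.0511]
(518, 140) [0.5947 0.2252 0.1393]
(430, 140) [0.5388 0.2225 0.1368]
```

```bash
python3 - <<'E'
from loc import *
p=dict(np.load('pics/w4.npz'));w=cloud(p)
def H(o,th):
    c,s=np.cos(th),np.sin(th)
    return np.dstack([(w[...,0]-o[0])*c+(w[...,1]-o[1])*s,-(w[...,0]-o[0])*s+(w[...,1]-o[1])*c,w[...,2]])
h=H((.5216,.2126),np.radians(9.6))
m=(h[...,2]>.024)&(h[...,2]<.042)&(abs(h[...,0])<.125)&(abs(h[...,1])<.1)
# extents by slice
print('y-ext by x slice')
for x in np.arange(-.1,.11,.02):
    q=h[m&(abs(h[...,0]-x)<.004)]
    if len(q): print(round(x,3),np.round(np.percentile(q[:,1],[0.5,99.5]),4))
print('x-ext by y')
for y in np.arange(-.08,.081,.02):
    q=h[m&(abs(h[...,1]-y)<.004)]
    if len(q): print(round(y,3),np.round(np.percentile(q[:,0],[0.5,99.5]),4))
for n,lo,hi in [('tower',.137,.15),('bar',.133,.15),('body',.095,.108),('lip',.046,.066)]:
    mm=(h[...,2]>lo)&(h[...,2]<hi)&(abs(h[...,1])<.1)&((h[...,0]>.05)&(h[...,0]<.11) if n=='tower' else (h[...,0]<.054)&(h[...,0]>-.1))
    q=h[mm];print(n,len(q),rect(q),np.round(q.min(0),4),np.round(q.max(0),4),np.median(q[:,2]))
E
```

```text
y-ext by x slice
-0.1 [-0.0793  0.0868]
-0.08 [-0.0798  0.0866]
-0.06 [-0.08    0.0862]
-0.04 [-0.0804  0.0861]
-0.02 [-0.0806  0.0855]
0.0 [-0.083   0.0863]
0.06 [-0.0836  0.0847]
0.08 [-0.0833  0.0841]
0.1 [-0.0824  0.0837]
x-ext by y
-0.08 [-0.1125  0.1018]
-0.06 [-0.115   0.1028]
-0.04 [-0.1143  0.1021]
-0.02 [-0.1144 -0.0107]
0.0 [-0.1145 -0.0109]
0.02 [-0.1132  0.1022]
0.04 [-0.1131  0.1037]
0.06 [-0.1127  0.1043]
0.08 [-0.1112  0.103 ]
tower 2920 (array([ 0.074 , -0.0001]), array([0.0382, 0.0346]), 89.32) [ 0.0567 -0.0194  0.137 ] [0.0914 0.0191 0.1431] 0.1399497126968555
bar 1823 (array([0.0193, 0.0011]), array([0.0129, 0.0637]), 0.31) [ 0.0127 -0.0307  0.133 ] [0.0259 0.033  0.1392] 0.13669323993092303
body 5957 (array([0.0195, 0.0012]), array([0.057 , 0.1003]), 0.34) [-0.0092 -0.0491  0.095 ] [0.0482 0.0514 0.108 ] 0.10000200535948942
lip 3871 (array([0.0197, 0.0011]), array([0.1633, 0.062 ]), 88.97) [-0.0104 -0.0808  0.046 ] [0.0519 0.0829 0.066 ] 0.051723245439836245
```

```bash
cat >> loc.py <<'E'
HO=np.array([.5215,.2135]);HY=np.radians(8.75)
def w2h(P):
    c,s=np.cos(HY),np.sin(HY);d=np.asarray(P)[...,:2]-HO
    return np.stack([d[...,0]*c+d[...,1]*s,-d[...,0]*s+d[...,1]*c],-1)
def h2w(q):
    c,s=np.cos(HY),np.sin(HY);return HO+np.array([q[0]*c-q[1]*s,q[0]*s+q[1]*c])
def yaw(s):
    y=q2R(s['ee_rot']).as_matrix()[:,1];return np.degrees(np.arctan2(y[1],y[0]))
E
python3 - <<'E'
from loc import *
p=dict(np.load('pics/w4.npz'));w=cloud(p);s=monitor.get_state()
print('tool y yaw',yaw(s),s['position'])
R=q2R(s['ee_rot']).as_matrix();t=(w-s['position'])@R
m=np.all((t>[-.03,-.06,.026])&(t<[.06,.06,.06]),-1)
print('mallet head in tool',rect(t[m]))
m=np.all((t>[-.03,-.06,.043])&(t<[.06,.06,.049]),-1);print(rect(t[m]))
p=dict(np.load('pics/d4.npz'))
for q in [p]:
  w2=cloud(q)
  m=(w2[...,0]>.6)&(w2[...,0]<.9)&(w2[...,1]>.05)&(w2[...,1]<.5)&(w2[...,2]>.06)&(w2[...,2]<.3)
  P=w2[m];hh=w2h(P)
  for x0 in np.arange(.08,.3,.02):
    k=(hh[:,0]>x0)&(hh[:,0]<x0+.02)
    if k.sum()>3: print(round(x0,2),k.sum(),'y',np.round([hh[k,1].min(),hh[k,1].max()],3),'z',P[k,2].max().round(3))
print('targets R,L at x=.105',h2w((.105,-.046)),h2w((.105,.046)))
E
```

```text
tool y yaw 1.9662649920687874 [0.46863384 0.1549429  0.28030902]
mallet head in tool (array([ 0.0062, -0.0011]), array([0.0303, 0.08  ]), 1.44)
(array([ 0.0062, -0.0015]), array([0.0302, 0.079 ]), 1.44)
0.08 68 y [-0.024  0.016] z 0.143
0.1 176 y [0.163 0.177] z 0.3
0.12 323 y [0.157 0.179] z 0.3
0.14 414 y [0.141 0.176] z 0.299
0.16 398 y [0.137 0.172] z 0.299
0.18 435 y [-0.009  0.168] z 0.3
0.2 645 y [-0.02   0.165] z 0.299
0.22 632 y [-0.018  0.162] z 0.3
0.24 125 y [-0.008  0.158] z 0.3
targets R,L at x=.105 [0.63227563 0.18400833] [0.61828028 0.27493759]
```

Request:
send_rows(deltas=[{"dp":[0.3,0.05,0],"rotation":[0,0,0.237]},{"dp":[0.6,0.1,0],"rotation":[0,0,0.237]},{"dp":[0.9,0.15,0],"rotation":[0,0,0.237]}])

```text
clock: 6.33
position: [0.5777, 0.1734, 0.281]
ee_rot: [0.0, 0.651, 0.759, 0.001]
contact_force: [1.0, -0.7, -2.1]
width: 0.0251
```

Request:
send_rows(deltas=[{"dp":[0.25,0.06,0],"rotation":[0,0,0]},{"dp":[0.45,0.06,0],"rotation":[0,0,0]},{"dp":[0.45,0.06,0],"rotation":[0,0,0]},{"dp":[0.45,0.06,0],"rotation":[0,0,0]},{"dp":[0.45,0.06,0],"rotation":[0,0,0]}])

```text
clock: 6.75
position: [0.6299, 0.1806, 0.2799]
ee_rot: [-0.001, 0.651, 0.759, -0.001]
contact_force: [-0.1, 0.4, -3.1]
width: 0.0249
```

```bash
python3 - <<'E'
from loc import *
s=monitor.get_state();print('tool y yaw',yaw(s),s['position'],w2h(s['position']),s['contact_force'])
p=eyes.get_image('wrist');save(p,'w5');np.savez('pics/w5.npz',**p)
s=monitor.get_state();print('tool y yaw',yaw(s),s['position'],w2h(s['position']))
p=eyes.get_image('side');save(p,'d5')
s=monitor.get_state();print('tool y yaw',yaw(s),s['position'],w2h(s['position']))
E
```

```text
tool y yaw 8.822219819823719 [0.6298539  0.18060234 0.27989676] [ 0.10208832 -0.04899794] [-0.14303742  0.41327971 -3.14113207]
tool y yaw 8.839313324749074 [0.62952588 0.18077588 0.28031317] [ 0.10179052 -0.04877652]
tool y yaw 8.85905876624035 [0.62942999 0.18092464 0.28063174] [ 0.10171837 -0.04861491]
```

View pics/w5.png

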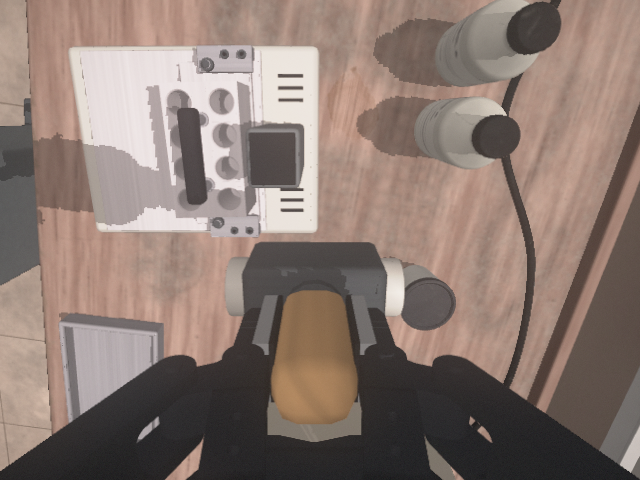

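View pics/d5.png

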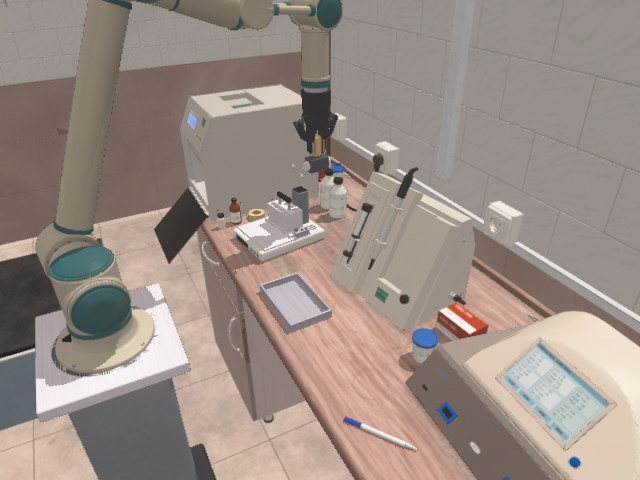

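```bash
cat > meas.py <<'E'
from loc import *
def measure(p,s,tower=True):
    w=cloud(p)
    d=w2h(w);h=np.dstack([d,w[...,2]])
    out={}
    if tower:
        q=h[(h[...,2]>.135)&(h[...,2]<.15)&(abs(h[...,1])<.04)&(h[...,0]>.053)&(h[...,0]<.11)]
        if len(q)>200: out['tower']=rect(q)
    else: pass
    for n,lo,hi in [('bar',.128,.15),('body',.095,.108)]:
        q=h[(h[...,2]>lo)&(h[...,2]<hi)&(abs(h[...,1])<.09)&(h[...,0]<.054)&(h[...,0]>-.11)]
        if len(q)>200: out[n]=rect(q)+(len(q),)
    R=q2R(s['ee_rot']).as_matrix();t=(w-s['position'])@R
    m=np.all((t>[-.03,-.06,.043])&(t<[.06,.06,.049]),-1)
    if m.sum()>50: out['mallet_tool']=rect(t[m]); out['mallet_h']=rect(h[m])
    for k,v in out.items(): print(k,*v)
E
python3 - <<'E'
from meas import *
p=dict(np.load('pics/w5.npz'));s=monitor.get_state();measure(p,s)
w=cloud(p);d=w2h(w);h=np.dstack([d,w[...,2]])
m=(h[...,2]>.024)&(h[...,2]<.042)&(abs(h[...,0])<.125)&(abs(h[...,1])<.1)
for x in np.arange(-.1,.11,.04):
    q=h[m&(abs(h[...,0]-x)<.004)]; print(round(x,3),np.round(np.percentile(q[:,1],[0.5,99.5]),4))
for y in np.arange(-.08,.081,.04):
    q=h[m&(abs(h[...,1]-y)<.004)]; print(round(y,3),np.round(np.percentile(q[:,0],[0.5,99.5]),4))
E
```

```text
tower [0.0744 0.0004] [0.0395 0.0353] 89.73
bar [0.0197 0.0003] [0.013  0.0636] 1.43 1950
body [0.0195 0.0005] [0.057  0.1003] 1.36 5861
mallet_tool [0.0023 0.0005] [0.0303 0.0789] 1.28
mallet_h [ 0.1021 -0.0463] [0.0303 0.0789] 88.83
-0.1 [-0.0819  0.085 ]
-0.06 [-0.0822  0.0841]
-0.02 [-0.084   0.0842]Traceback (most recent call last):
  File "<stdin>", line 6, in <module>
    return _quantile_unchecked(
        a, q, axis, out, overwrite_input, method, keepdims, weights)
    return _ureduce(a,
                    func=_quantile_ureduce_func,
    ...<5 lines>...
                    overwrite_input=overwrite_input,
                    method=method)
    r = func(a, **kwargs)
    result = _quantile(arr,
                       quantiles=q,
    ...<2 lines>...
                       out=out,
                       weights=wgt)
    slices_having_nans = np.isnan(arr[-1, ...])
                                  ~~~^^^^^^^^^
IndexError: index -1 is out of bounds for axis 0 with size 0
```

Request:
send_rows(deltas=[{"dp":[0,0,-0.3],"rotation":[0,0,0]},{"dp":[0,0,-0.6],"rotation":[0,0,0]},{"dp":[0,0,-0.8],"rotation":[0,0,0]},{"dp":[0,0,-0.8],"rotation":[0,0,0]}])

```text
clock: 7.18
position: [0.6256, 0.1805, 0.179]
ee_rot: [-0.004, 0.65, 0.76, -0.005]
contact_force: [-2.1, -0.2, -4.1]
width: 0.025
```

Request:
send_rows(deltas=[{"dp":[0,0,-0.2],"rotation":[0,0,0]},{"dp":[0,0,-0.38],"rotation":[0,0,0]},{"dp":[0,0,-0.38],"rotation":[0,0,0]},{"dp":[0,0,-0.38],"rotation":[0,0,0]}])

```text
clock: 7.52
position: [0.6301, 0.1813, 0.1397]
ee_rot: [-0.0, 0.65, 0.76, -0.0]
contact_force: [1.0, 0.2, -2.4]
width: 0.0249
```

```bash
python3 - <<'E'
from meas import *
p=eyes.get_image('side');save(p,'d6')
p=eyes.get_image('wrist');save(p,'w6');np.savez('pics/w6.npz',**p)
s=monitor.get_state();print('tool y yaw',yaw(s),s['position'],w2h(s['position']),s['contact_force'])
measure(p,s)
E
```

```text
tool y yaw 8.885729873985857 [0.63184312 0.18159842 0.1414049 ] [ 0.10420592 -0.04831607] [ 0.23029462  0.07758988 -2.45706197]
tower [ 0.0788 -0.0115] [0.0429 0.071 ] 18.14
bar [0.0199 0.0006] [0.0132 0.064 ] 1.12 8777
body [0.0196 0.0004] [0.058  0.1007] 1.47 16693
mallet_tool [ 0.0254 -0.0053] [0.0661 0.0974] 8.14
mallet_h [ 0.099  -0.0229] [0.0661 0.0974] 82.0
```

View pics/w6.png

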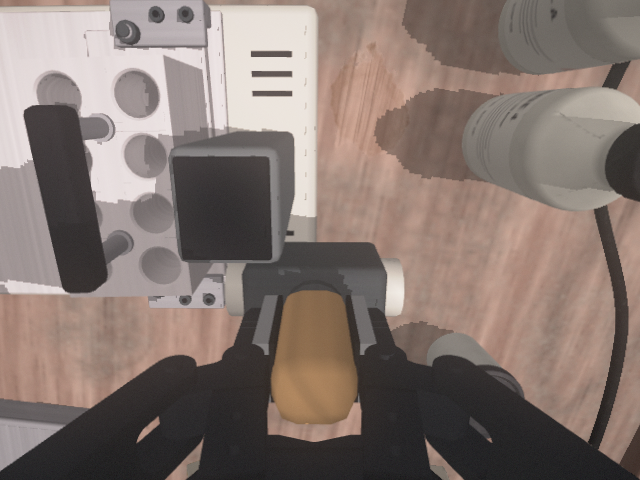

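View pics/d6.png

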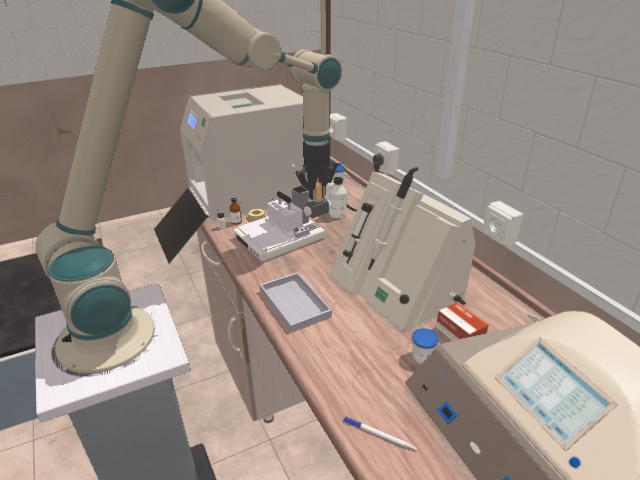

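Request:
send_rows(deltas=[{"dp":[-0.033,-0.005,-0.035],"rotation":[0,0,0]},{"dp":[-0.066,-0.01,-0.035],"rotation":[0,0,0]},{"dp":[-0.083,-0.013,-0.035],"rotation":[0,0,0]},{"dp":[-0.083,-0.013,-0.035],"rotation":[0,0,0]},{"dp":[-0.083,-0.013,-0.035],"rotation":[0,0,0]}])

```text
clock: 8.03
position: [0.6205, 0.1798, 0.135]
ee_rot: [0.0, 0.65, 0.76, 0.0]
contact_force: [0.6, -0.1, -2.3]
width: 0.0252
```

Request:
send_rows(deltas=[{"dp":[-0.016,-0.0025,0],"rotation":[0,0,0]},{"dp":[-0.033,-0.005,0],"rotation":[0,0,0]},{"dp":[-0.033,-0.005,0],"rotation":[0,0,0]}])

```text
clock: 8.28
position: [0.6163, 0.1792, 0.1345]
ee_rot: [-0.0, 0.65, 0.76, -0.0]
contact_force: [0.4, 0.2, -2.5]
width: 0.0248
```

Request:
send_rows(deltas=[{"dp":[-0.016,-0.0025,0],"rotation":[0,0,0]},{"dp":[-0.025,-0.004,0],"rotation":[0,0,0]},{"dp":[-0.025,-0.004,0],"rotation":[0,0,0]}])

```text
clock: 8.53
position: [0.6155, 0.179, 0.135]
ee_rot: [0.002, 0.65, 0.76, 0.002]
contact_force: [5.3, -0.2, -4.8]
width: 0.0248
```

Request:
send_rows(deltas=[{"dp":[-0.016,-0.0025,0],"rotation":[0,0,0]},{"dp":[-0.033,-0.005,0],"rotation":[0,0,0]},{"dp":[-0.033,-0.005,0],"rotation":[0,0,0]}])

```text
clock: 8.78
position: [0.6124, 0.1779, 0.1355]
ee_rot: [0.003, 0.65, 0.76, 0.002]
contact_force: [6.9, -0.1, -4.6]
width: 0.0248
```

Request:
send_rows(deltas=[{"dp":[-0.016,-0.0025,0],"rotation":[0,0,0]},{"dp":[-0.033,-0.005,0],"rotation":[0,0,0]},{"dp":[-0.033,-0.005,0],"rotation":[0,0,0]}])

```text
clock: 9.03
position: [0.6094, 0.1769, 0.1358]
ee_rot: [0.004, 0.65, 0.76, 0.003]
contact_force: [7.7, -1.8, -3.6]
width: 0.025
```

It's moving with 7–8 N. I'll carry on until it wedges.

Request:
send_rows(deltas=[{"dp":[-0.016,-0.0025,0],"rotation":[0,0,0]},{"dp":[-0.033,-0.005,0],"rotation":[0,0,0]},{"dp":[-0.049,-0.0075,0],"rotation":[0,0,0]}])

```text
clock: 9.28
position: [0.6043, 0.1756, 0.1359]
ee_rot: [0.004, 0.65, 0.76, 0.003]
contact_force: [9.0, -2.4, -2.6]
width: 0.0247
```

Request:
send_rows(deltas=[{"dp":[-0.016,-0.0025,0],"rotation":[0,0,0]},{"dp":[-0.033,-0.005,0],"rotation":[0,0,0]},{"dp":[-0.033,-0.005,0],"rotation":[0,0,0]}])

```text
clock: 9.53
position: [0.6008, 0.1748, 0.1362]
ee_rot: [0.005, 0.65, 0.76, 0.003]
contact_force: [8.3, -2.5, -3.9]
width: 0.0245
```

Request:
send_rows(deltas=[{"dp":[-0.016,-0.0025,0],"rotation":[0,0,0]},{"dp":[-0.033,-0.005,0],"rotation":[0,0,0]},{"dp":[-0.033,-0.005,0],"rotation":[0,0,0]}])

```text
clock: 9.78
position: [0.5995, 0.1745, 0.137]
ee_rot: [0.007, 0.65, 0.76, 0.005]
contact_force: [12.1, -2.1, -4.3]
width: 0.0248
```

```bash
python3 - <<'E'
from meas import *
p=eyes.get_image('wrist');save(p,'w7');np.savez('pics/w7.npz',**p)
s=monitor.get_state();print('tool y yaw',yaw(s),s['position'],w2h(s['position']),s['contact_force'],s['moment'])
measure(p,s)
E
```

```text
tool y yaw 8.912531698501125 [0.59955402 0.17448125 0.13695521] [ 0.07120993 -0.05043848] [13.28324764 -1.26833647 -3.4092215 ] [-0.48502882 -2.6882708   0.03886996]
tower [ 0.0738 -0.0102] [0.0621 0.0375] 86.06
bar [ 0.0155 -0.0124] [0.0433 0.0886] 27.82 9938
body [ 0.0184 -0.0044] [0.1102 0.0785] 84.21 21586
mallet_tool [ 0.0117 -0.0157] [0.0612 0.118 ] 32.69
mallet_h [ 0.0563 -0.0389] [0.0613 0.1179] 57.48
```

View pics/w7.png

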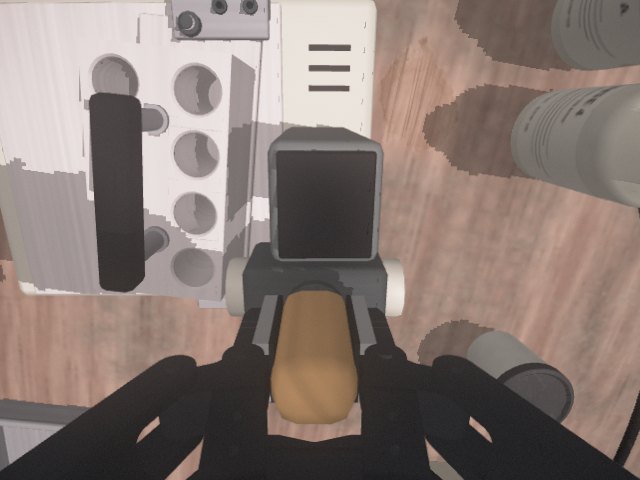

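Request:
send_rows(deltas=[{"dp":[0.14,0.021,0],"rotation":[0,0,0]},{"dp":[0.28,0.043,0.2],"rotation":[0,0,0]},{"dp":[0.28,0.043,0.5],"rotation":[0,0,0]},{"dp":[0.28,0.043,0.75],"rotation":[0,0,0]},{"dp":[0.28,0.043,0.75],"rotation":[0,0,0]},{"dp":[0.23,0.343,0.75],"rotation":[0,0,0]},{"dp":[0.2,0.643,0.75],"rotation":[0,0,0]},{"dp":[0.161,0.817,0.75],"rotation":[0,0,0]},{"dp":[0.161,0.817,0.75],"rotation":[0,0,0]},{"dp":[0.161,0.817,0.75],"rotation":[0,0,0]},{"dp":[0.161,0.817,0.75],"rotation":[0,0,0]}])

```text
clock: 10.75
position: [0.6103, 0.2727, 0.2235]
ee_rot: [-0.0, 0.65, 0.76, -0.002]
contact_force: [1.3, -0.0, -2.7]
width: 0.0253
```

```bash
cat > meas.py <<'E'
from loc import *
def measure(p,s,xb=None):
    w=cloud(p); d=w2h(w);h=np.dstack([d,w[...,2]])
    R=q2R(s['ee_rot']).as_matrix();t=(w-s['position'])@R
    own=np.all((t>[-.2,-.07,-.2])&(t<[.025,.07,.072]),-1)  # gripper+mallet
    out={}
    q=h[~own&(h[...,2]>.135)&(h[...,2]<.15)&(abs(h[...,1])<.04)&(h[...,0]>.053)&(h[...,0]<.11)]
    if len(q)>200: out['tower']=rect(q)+(len(q),)
    res=None
    for n,lo,hi in [('bar',.125,.15),('body',.095,.108)]:
        q=h[~own&(h[...,2]>lo)&(h[...,2]<hi)&(abs(h[...,1])<.09)&(h[...,0]<.054)&(h[...,0]>-.11)]
        if len(q)<200: continue
        c,sz,a=rect(q); 
        if sz[0]>sz[1]: a-=90
        out[n]=(c,sz,round(a,2),len(q))
        y=np.radians(a)
        r=np.array([[np.cos(y),-np.sin(y)],[np.sin(y),np.cos(y)]])
        print(n,'corners L,R x:',np.round((c+r@[.03,.07])[0],4),np.round((c+r@[.03,-.07])[0],4),'back face at y+-.046',np.round((c+r@[.028,.046])[0],4),np.round((c+r@[.028,-.046])[0],4))
    m=np.all((t>[-.03,-.06,.043])&(t<[.022,.06,.049]),-1)
    if m.sum()>50: out['mallet_tool']=rect(t[m]); out['mallet_h']=rect(h[m])
    for k,v in out.items(): print(k,*v)
def look(n,v='wrist'):
    p=eyes.get_image(v);save(p,n);np.savez(f'pics/{n}.npz',**p)
    s=monitor.get_state();print('t',s['clock'],'yaw',yaw(s).round(2),s['position'].round(4),'h',w2h(s['position']).round(4),'F',s['contact_force'].round(1))
    if v=='wrist': measure(p,s)
    return p
E
python3 - <<'E'
from meas import *
look('w8')
E
```

```text
t 10.8 yaw 8.85 [0.6107 0.2723 0.2238] h [0.0971 0.0446] F [ 0.3 -0.5 -2.9]
bar corners L,R x: 0.049 0.0322 back face at y+-.046 0.0441 0.0331
body corners L,R x: 0.0472 0.0325 back face at y+-.046 0.0427 0.033
bar [0.0108 0.0048] [0.0578 0.0124] -6.87 2057
body [0.01   0.0013] [0.1013 0.0569] -6.01 6306
mallet_tool [0.0113 0.0027] [0.0268 0.0811] 18.26
mallet_h [0.0997 0.0559] [0.0268 0.0811] 71.84
```

View pics/w8.png

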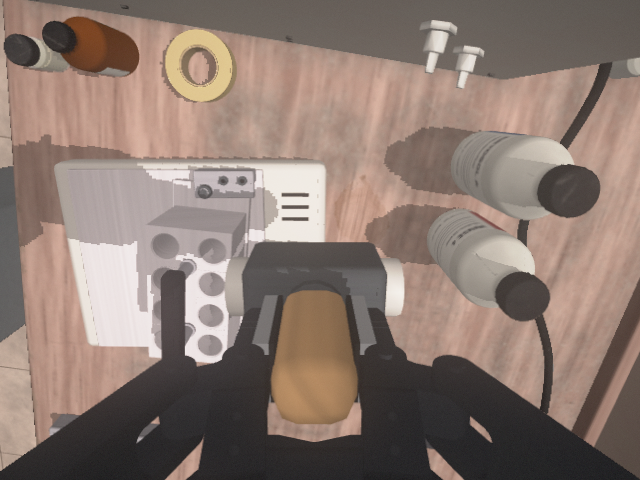

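Request:
send_rows(deltas=[{"dp":[0,0,-0.3],"rotation":[0,0,0]},{"dp":[0,0,-0.6],"rotation":[0,0,0]},{"dp":[0,0,-0.737],"rotation":[0,0,0]},{"dp":[0,0,-0.737],"rotation":[0,0,0]},{"dp":[-0.04,-0.006,-0.737],"rotation":[0,0,0]},{"dp":[-0.08,-0.012,-0.737],"rotation":[0,0,0]},{"dp":[-0.09,-0.014,-0.737],"rotation":[0,0,0]},{"dp":[-0.09,-0.014,-0.737],"rotation":[0,0,0]}])

```text
clock: 11.47
position: [0.6008, 0.2718, 0.1383]
ee_rot: [0.001, 0.65, 0.76, 0.001]
contact_force: [0.5, 0.3, -3.0]
width: 0.0252
```

Request:
send_rows(deltas=[{"dp":[-0.016,-0.0025,0],"rotation":[0,0,0]},{"dp":[-0.033,-0.005,0],"rotation":[0,0,0]},{"dp":[-0.049,-0.0075,0],"rotation":[0,0,0]}])

```text
clock: 11.72
position: [0.5961, 0.2712, 0.1372]
ee_rot: [0.001, 0.65, 0.76, 0.002]
contact_force: [3.9, 0.5, -1.9]
width: 0.025
```

Request:
send_rows(deltas=[{"dp":[-0.016,-0.0025,0],"rotation":[0,0,0]},{"dp":[-0.033,-0.005,0],"rotation":[0,0,0]},{"dp":[-0.033,-0.005,0],"rotation":[0,0,0]}])

```text
clock: 11.97
position: [0.5939, 0.2713, 0.1374]
ee_rot: [0.002, 0.65, 0.76, 0.004]
contact_force: [6.2, 1.6, -3.0]
width: 0.025
```

Request:
send_rows(deltas=[{"dp":[-0.016,-0.0025,0],"rotation":[0,0,0]},{"dp":[-0.033,-0.005,0],"rotation":[0,0,0]},{"dp":[-0.033,-0.005,0],"rotation":[0,0,0]}])

```text
clock: 12.22
position: [0.5897, 0.2713, 0.1375]
ee_rot: [0.002, 0.65, 0.76, 0.004]
contact_force: [5.3, 2.6, -2.9]
width: 0.025
```

Request:
send_rows(deltas=[{"dp":[-0.016,-0.006,0],"rotation":[0,0,0]},{"dp":[-0.033,-0.012,0],"rotation":[0,0,0]},{"dp":[-0.05,-0.015,0],"rotation":[0,0,0]}])

```text
clock: 12.47
position: [0.5843, 0.2701, 0.1376]
ee_rot: [0.002, 0.651, 0.759, 0.005]
contact_force: [5.4, 4.2, -2.6]
width: 0.0248
```

Request:
send_rows(deltas=[{"dp":[-0.016,-0.0025,0],"rotation":[0,0,0]},{"dp":[-0.033,-0.005,0],"rotation":[0,0,0]},{"dp":[-0.05,-0.0075,0],"rotation":[0,0,0]}])

```text
clock: 12.72
position: [0.5785, 0.2694, 0.1376]
ee_rot: [0.002, 0.65, 0.76, 0.005]
contact_force: [7.2, 5.0, -3.5]
width: 0.0249
```

Request:
send_rows(deltas=[{"dp":[-0.016,-0.0025,0],"rotation":[0,0,0]},{"dp":[-0.033,-0.005,0],"rotation":[0,0,0]},{"dp":[-0.05,-0.0075,0],"rotation":[0,0,0]}])

```text
clock: 12.97
position: [0.5725, 0.2687, 0.1376]
ee_rot: [0.002, 0.651, 0.759, 0.005]
contact_force: [6.6, 5.7, -3.2]
width: 0.0248
```

```bash
python3 - <<'E'
from meas import *
look('w9')
E
```

```text
t 13.0167 yaw 8.84 [0.5718 0.2687 0.1376] h [0.0582 0.0469] F [ 5.7  5.2 -1.4]
body corners L,R x: 0.0 0.0141 back face at y+-.046 0.0004 0.0097
body [-0.0228  0.0244] [0.0268 0.0449] 5.76 2840
mallet_tool [-0.0006 -0.0099] [0.1037 0.0409] 79.3
mallet_h [0.0487 0.0464] [0.1037 0.0409] 10.79
```

View pics/w9.png

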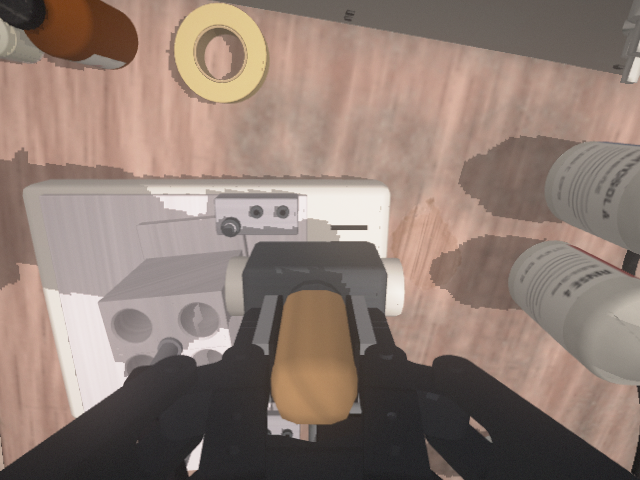

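Request:
send_rows(deltas=[{"dp":[-0.016,-0.0025,0],"rotation":[0,0,0]},{"dp":[-0.033,-0.005,0],"rotation":[0,0,0]},{"dp":[-0.05,-0.0075,0],"rotation":[0,0,0]}])

```text
clock: 13.27
position: [0.5656, 0.2676, 0.1375]
ee_rot: [0.001, 0.65, 0.759, 0.004]
contact_force: [2.6, 1.6, -2.6]
width: 0.0247
```

Request:
send_rows(deltas=[{"dp":[-0.016,-0.0025,0],"rotation":[0,0,0]},{"dp":[-0.033,-0.005,0],"rotation":[0,0,0]},{"dp":[-0.033,-0.005,0],"rotation":[0,0,0]}])

```text
clock: 13.52
position: [0.5585, 0.2649, 0.1364]
ee_rot: [-0.0, 0.65, 0.76, 0.0]
contact_force: [2.3, 3.3, -2.5]
width: 0.0249
```

Request:
send_rows(deltas=[{"dp":[0.15,0.023,0],"rotation":[0,0,0]},{"dp":[0.3,0.046,0.1],"rotation":[0,0,0]},{"dp":[0.379,0.058,0.4],"rotation":[0,0,0]},{"dp":[0.379,0.058,0.72],"rotation":[0,0,0]},{"dp":[0.379,0.058,0.72],"rotation":[0,0,0]},{"dp":[0.42,-0.24,0.72],"rotation":[0,0,0]},{"dp":[0.46,-0.54,0.72],"rotation":[0,0,0]},{"dp":[0.499,-0.72,0.72],"rotation":[0,0,0]},{"dp":[0.499,-0.72,0.72],"rotation":[0,0,0]},{"dp":[0.499,-0.72,0.72],"rotation":[0,0,0]},{"dp":[0.499,-0.72,0.72],"rotation":[0,0,0]}])

```text
clock: 14.43
position: [0.6174, 0.1781, 0.2217]
ee_rot: [-0.001, 0.65, 0.76, -0.001]
contact_force: [-0.6, 0.3, -2.7]
width: 0.025
```

```bash
python3 - <<'E'
from meas import *
look('w10')
E
```

```text
t 14.4833 yaw 8.91 [0.6175 0.1787 0.2219] h [ 0.0896 -0.049 ] F [ 0.3  0.  -3.5]
bar corners L,R x: -0.0021 0.0313 back face at y+-.046 0.0017 0.0237
body corners L,R x: -0.0035 0.0314 back face at y+-.046 0.0006 0.0235
tower [0.0745 0.0003] [0.0357 0.0397] 0.0 4952
bar [-0.0145 -0.0043] [0.013  0.0643] 13.8 3509
body [-0.0151 -0.0044] [0.0576 0.1005] 14.43 8736
mallet_tool [0.0105 0.0035] [0.0272 0.082 ] 19.14
mallet_h [ 0.093  -0.0385] [0.0272 0.082 ] 71.01
```

View pics/w10.png

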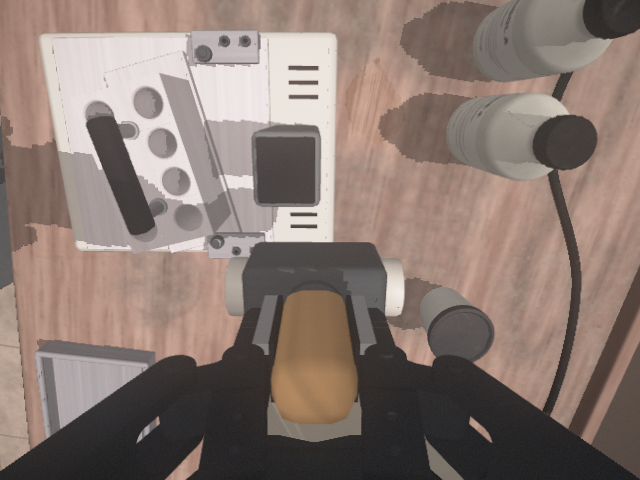

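Request:
send_rows(deltas=[{"dp":[0,0,-0.3],"rotation":[0,0,0]},{"dp":[0,0,-0.6],"rotation":[0,0,0]},{"dp":[0,0,-0.723],"rotation":[0,0,0]},{"dp":[-0.05,-0.008,-0.723],"rotation":[0,0,0]},{"dp":[-0.1,-0.015,-0.723],"rotation":[0,0,0]},{"dp":[-0.15,-0.023,-0.723],"rotation":[0,0,0]},{"dp":[-0.165,-0.025,-0.723],"rotation":[0,0,0]},{"dp":[-0.165,-0.025,-0.723],"rotation":[0,0,0]}])

```text
clock: 15.15
position: [0.5988, 0.1755, 0.1378]
ee_rot: [0.001, 0.65, 0.76, 0.001]
contact_force: [0.0, -0.3, -2.4]
width: 0.025
```

Request:
send_rows(deltas=[{"dp":[-0.016,-0.0025,0],"rotation":[0,0,0]},{"dp":[-0.033,-0.005,0],"rotation":[0,0,0]},{"dp":[-0.05,-0.0075,0],"rotation":[0,0,0]}])

```text
clock: 15.4
position: [0.5929, 0.1742, 0.1363]
ee_rot: [0.0, 0.65, 0.76, 0.0]
contact_force: [-0.2, 0.5, -2.5]
width: 0.0251
```

Request:
send_rows(deltas=[{"dp":[-0.016,-0.0025,0],"rotation":[0,0,0]},{"dp":[-0.033,-0.005,0],"rotation":[0,0,0]},{"dp":[-0.05,-0.0075,0],"rotation":[0,0,0]}])

```text
clock: 15.65
position: [0.5908, 0.1738, 0.1371]
ee_rot: [0.003, 0.65, 0.76, 0.004]
contact_force: [7.7, 1.2, -2.3]
width: 0.0248
```

Request:
send_rows(deltas=[{"dp":[-0.016,-0.0025,0],"rotation":[0,0,0]},{"dp":[-0.033,-0.005,0],"rotation":[0,0,0]},{"dp":[-0.05,-0.0075,0],"rotation":[0,0,0]}])

```text
clock: 15.9
position: [0.5848, 0.1724, 0.1369]
ee_rot: [0.003, 0.65, 0.76, 0.003]
contact_force: [6.3, 0.1, -3.2]
width: 0.0248
```

Request:
send_rows(deltas=[{"dp":[-0.016,-0.0025,0],"rotation":[0,0,0]},{"dp":[-0.033,-0.005,0],"rotation":[0,0,0]},{"dp":[-0.05,-0.0075,0],"rotation":[0,0,0]}])

```text
clock: 16.15
position: [0.5782, 0.1713, 0.1366]
ee_rot: [0.003, 0.65, 0.76, 0.003]
contact_force: [6.4, -0.5, -4.2]
width: 0.0248
```

Request:
send_rows(deltas=[{"dp":[-0.016,-0.0025,0],"rotation":[0,0,0]},{"dp":[-0.033,-0.005,0],"rotation":[0,0,0]},{"dp":[-0.05,-0.0075,0],"rotation":[0,0,0]}])

```text
clock: 16.4
position: [0.5704, 0.1703, 0.1363]
ee_rot: [0.002, 0.65, 0.76, 0.001]
contact_force: [3.2, -0.4, -2.3]
width: 0.0251
```

Request:
send_rows(deltas=[{"dp":[-0.016,-0.0025,0],"rotation":[0,0,0]},{"dp":[-0.033,-0.005,0],"rotation":[0,0,0]},{"dp":[-0.05,-0.0075,0],"rotation":[0,0,0]}])

```text
clock: 16.65
position: [0.5627, 0.1696, 0.1358]
ee_rot: [0.0, 0.65, 0.76, 0.0]
contact_force: [2.4, -0.7, -3.2]
width: 0.0249
```

```bash
python3 - <<'E'
from meas import *
look('w11')
E
```

```text
t 16.7 yaw 8.89 [0.5619 0.1696 0.1357] h [ 0.0333 -0.0495] F [ 1.3 -0.9 -2.1]
bar corners L,R x: -0.0104 -0.0017 back face at y+-.046 -0.0109 -0.0052
body corners L,R x: -0.0113 -0.0019 back face at y+-.046 -0.0117 -0.0055
tower [0.0741 0.0006] [0.0357 0.0395] 0.42 13215
bar [-0.036   0.0008] [0.013  0.0632] 3.54 9192
body [-0.0365  0.0002] [0.0576 0.1011] 3.86 15934
mallet_tool [ 0.0106 -0.0091] [0.028  0.1029] 12.28
mallet_h [ 0.0241 -0.039 ] [0.028  0.1029] 77.86
```

View pics/w11.png

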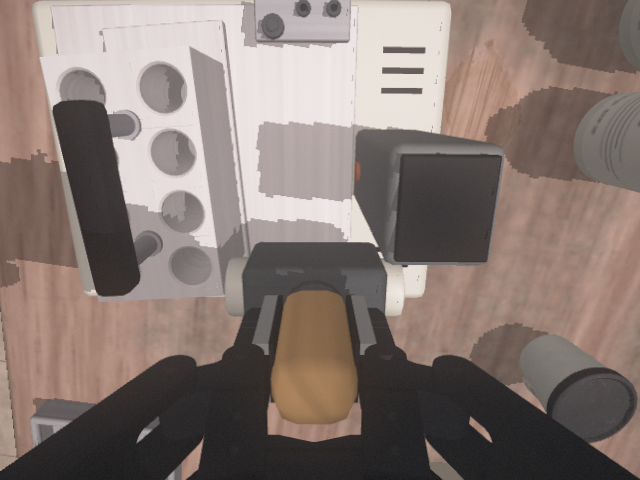

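Request:
send_rows(deltas=[{"dp":[-0.016,-0.0025,0],"rotation":[0,0,0]},{"dp":[-0.033,-0.005,0],"rotation":[0,0,0]},{"dp":[-0.05,-0.0075,0],"rotation":[0,0,0]},{"dp":[-0.05,-0.0075,0],"rotation":[0,0,0]}])

```text
clock: 17.03
position: [0.5558, 0.1689, 0.1356]
ee_rot: [-0.001, 0.65, 0.76, -0.0]
contact_force: [0.7, -0.2, -2.6]
width: 0.025
```

```bash
python3 - <<'E'
from meas import *
look('w12')
s=monitor.get_state()
# tray from s4, w3, d4
for n,B in [('s4',(.3,.6,-.25,.06)),('d4',(.3,.6,-.25,.06)),('w3',(.3,.6,-.25,.06)),('w5',(.3,.52,-.25,.08))]:
    p=dict(np.load(f'pics/{n}.npz'));w=cloud(p)
    for lo,hi in [(.015,.03),(.002,.008)]:
        P,m=lay(w,lo,hi,B)
        if len(P)>20: print(n,lo,len(P),rect(P))
E
```

```text
t 17.0833 yaw 8.88 [0.5558 0.169  0.1355] h [ 0.0271 -0.0492] F [ 1.5 -0.4 -2.4]
bar corners L,R x: -0.0102 -0.0102 back face at y+-.046 -0.0122 -0.0122
body corners L,R x: -0.0112 -0.0108 back face at y+-.046 -0.0131 -0.0129
tower [0.0741 0.0007] [0.0359 0.0395] 0.22 13163
bar [-0.0402  0.0021] [0.0632 0.0129] 0.0 9183
body [-0.041   0.0015] [0.0576 0.1007] 0.16 16228
mallet_tool [ 0.0105 -0.0095] [0.0282 0.1022] 12.32
mallet_h [ 0.0176 -0.0387] [0.0282 0.1022] 77.81
s4 0.015 739 (array([ 0.4852, -0.1222]), array([0.2287, 0.2558]), 0.36)
s4 0.002 2018 (array([ 0.4687, -0.0948]), array([0.3093, 0.2612]), 89.97)
d4 0.015 945 (array([ 0.4859, -0.1245]), array([0.2275, 0.2552]), 1.29)
d4 0.002 1493 (array([ 0.4684, -0.0947]), array([0.2535, 0.3049]), 2.07)
w3 0.015 5382 (array([ 0.4888, -0.1898]), array([0.2224, 0.1204]), 0.03)
w3 0.002 4896 (array([ 0.4888, -0.1808]), array([0.119, 0.218]), 86.85)
w5 0.015 1408 (array([ 0.4297, -0.0669]), array([0.1108, 0.1394]), 2.56)
w5 0.002 3604 (array([ 0.43  , -0.0856]), array([0.1086, 0.1744]), 1.76)
```

Request:
send_rows(deltas=[{"dp":[0.09,0.014,0.02],"rotation":[0,0,0]},{"dp":[0.1,0.015,0.3],"rotation":[0,0,0]},{"dp":[0.1,0.015,0.65],"rotation":[0,0,0]},{"dp":[0.1,0.015,1],"rotation":[0,0,0]},{"dp":[0.1,0.015,1],"rotation":[0,0,0]}])

```text
clock: 17.5
position: [0.5718, 0.1718, 0.2642]
ee_rot: [0.004, 0.65, 0.76, 0.006]
contact_force: [2.3, 0.5, -1.2]
width: 0.0249
```

Request:
send_rows(deltas=[{"dp":[-0.12,-0.3,0],"rotation":[0,0,-0.1]},{"dp":[-0.25,-0.65,0],"rotation":[0,0,-0.2]},{"dp":[-0.4,-1,0],"rotation":[0,0,-0.24]}])

```text
clock: 17.75
position: [0.5217, 0.057, 0.2548]
ee_rot: [-0.001, 0.694, 0.72, -0.001]
contact_force: [1.4, -1.1, -2.9]
width: 0.025
```

Request:
send_rows(deltas=[{"dp":[-0.12,-0.33,0],"rotation":[0,0,0]},{"dp":[-0.25,-0.67,0],"rotation":[0,0,0]},{"dp":[-0.4,-1,0],"rotation":[0,0,0]}])

```text
clock: 18.0
position: [0.4753, -0.0596, 0.2549]
ee_rot: [-0.001, 0.694, 0.72, -0.0]
contact_force: [1.6, -0.4, -3.1]
width: 0.0253
```

Request:
send_rows(deltas=[{"dp":[-0.12,-0.33,0],"rotation":[0,0,0]},{"dp":[-0.25,-0.67,0],"rotation":[0,0,0]},{"dp":[-0.38,-1,0],"rotation":[0,0,0]},{"dp":[-0.38,-1,0],"rotation":[0,0,0]}])

```text
clock: 18.33
position: [0.4282, -0.1842, 0.255]
ee_rot: [-0.0, 0.697, 0.717, -0.003]
contact_force: [-0.6, -0.7, -2.2]
width: 0.0249
```

```bash
python3 - <<'E'
from meas import *
look('w13')
p=look('d13','side')
print([(o,models.find_in(o,p)[:1]) for o in ['tray_floor']])
E
```

```text
t 18.3833 yaw 1.65 [ 0.4293 -0.1817  0.2549] h [-0.1513 -0.3765] F [-0.1  0.2 -1.9]
mallet_tool [0.0083 0.0026] [0.0269 0.0824] 18.57
mallet_h [-0.1478 -0.3685] [0.0269 0.0824] 64.33
t 18.4333 yaw 1.75 [ 0.4302 -0.1795  0.255 ] h [-0.15   -0.3745] F [-0.6  0.6 -3.5]
[('tray_floor', [{'box': [261.7, 270.7, 333.0, 331.5], 'score': 0.55}])]
```

View pics/w13.png

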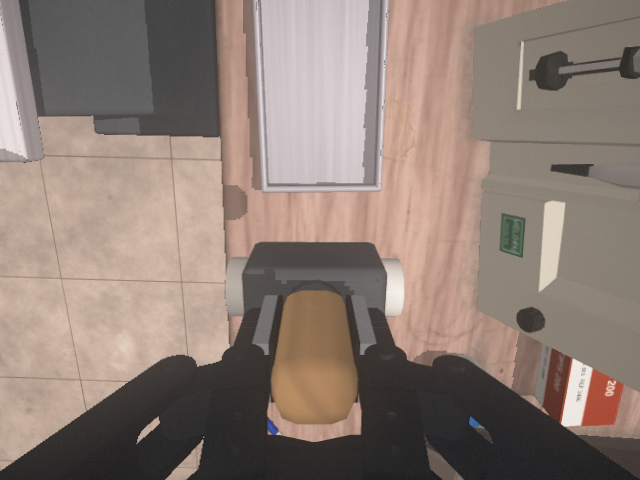

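View pics/d13.png

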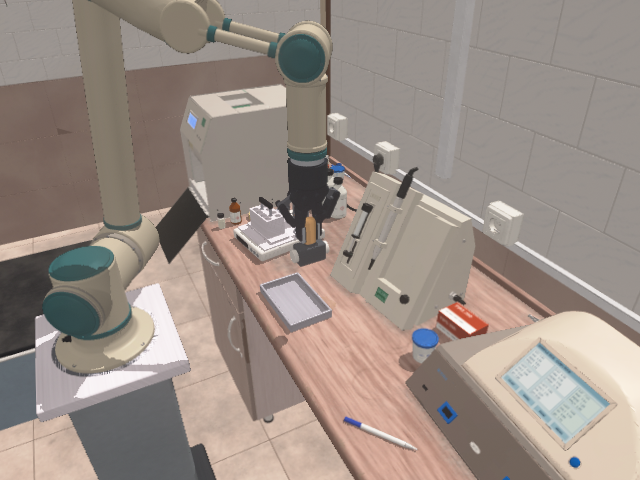

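Request:
send_rows(deltas=[{"dp":[-0.03,-0.3,0],"rotation":[0,0,0]},{"dp":[-0.03,-0.6,0],"rotation":[0,0,0]},{"dp":[-0.03,-0.86,-0.2],"rotation":[0,0,0]},{"dp":[-0.03,-0.86,-0.5],"rotation":[0,0,0]},{"dp":[-0.03,-0.86,-0.8],"rotation":[0,0,0]},{"dp":[-0.03,-0.86,-0.8],"rotation":[0,0,0]},{"dp":[-0.03,-0.86,-0.8],"rotation":[0,0,0]}])

```text
clock: 19.07
position: [0.4275, -0.2792, 0.1581]
ee_rot: [-0.003, 0.694, 0.72, 0.0]
contact_force: [0.9, -0.0, -2.6]
width: 0.0248
```

Request:
send_rows(deltas=[{"dp":[0,0,-0.25],"rotation":[0,0,0]},{"dp":[0,0,-0.5],"rotation":[0,0,0]},{"dp":[0,0,-0.67],"rotation":[0,0,0]},{"dp":[0,0,-0.67],"rotation":[0,0,0]},{"dp":[0,0,-0.67],"rotation":[0,0,0]},{"dp":[0,0,-0.67],"rotation":[0,0,0]}])

```text
clock: 19.57
position: [0.4303, -0.2829, 0.082]
ee_rot: [0.003, 0.694, 0.72, 0.0]
contact_force: [-0.1, -0.4, -2.2]
width: 0.0251
```

```bash
python3 - <<'E'
from meas import *
look('d14','side')
p=dict(np.load('pics/d14.npz'));cv2.imwrite('pics/d14c.png',cv2.resize(p['color'][200:400,230:430][:,:,::-1],None,fx=3,fy=3))
E
```

```text
t 19.6167 yaw 2.06 [ 0.4302 -0.2831  0.082 ] h [-0.1658 -0.4769] F [ 0.2  0.3 -2.6]
```

View pics/d14c.png

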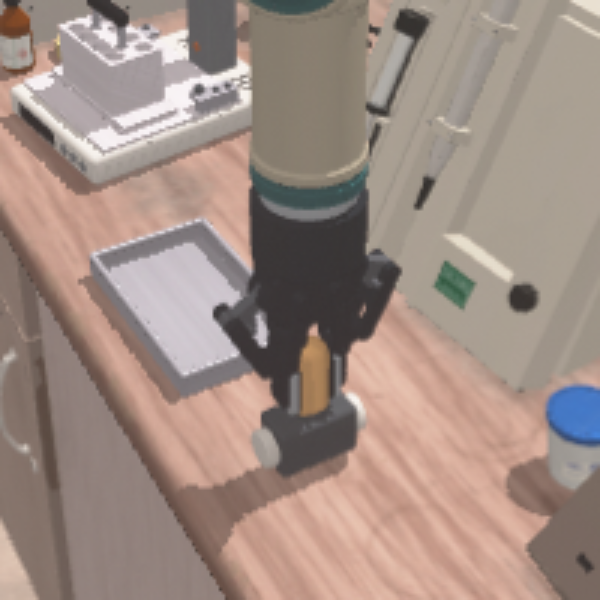

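Request:
send_rows(deltas=[{"dp":[0,0,-0.05],"rotation":[0,0,0]},{"dp":[0,0,-0.09],"rotation":[0,0,0]},{"dp":[0,0,-0.09],"rotation":[0,0,0]},{"dp":[0,0,-0.09],"rotation":[0,0,0]}])

```text
clock: 19.95
position: [0.4279, -0.2819, 0.0684]
ee_rot: [-0.0, 0.695, 0.719, 0.0]
contact_force: [-0.6, -0.0, -1.1]
width: 0.0251
```

Request:
send_rows(deltas=[{"dp":[0,0,-0.012],"rotation":[0,0,0]},{"dp":[0,0,-0.025],"rotation":[0,0,0]},{"dp":[0,0,-0.025],"rotation":[0,0,0]}])

```text
clock: 20.2
position: [0.4283, -0.2821, 0.0679]
ee_rot: [0.0, 0.695, 0.719, 0.0]
contact_force: [-2.0, 2.5, 16.2]
width: 0.0248
```

Request:
send_rows(deltas=[{"dp":[0,0,0.015],"rotation":[0,0,0]},{"dp":[0,0,0.015],"rotation":[0,0,0]}])

```text
clock: 20.37
position: [0.4285, -0.2824, 0.068]
ee_rot: [0.001, 0.695, 0.719, 0.0]
contact_force: [0.3, -0.2, -2.9]
width: 0.0244
```

Request:
send_rows(deltas=[{"dp":[0,0,0],"rotation":[0,0,0]},{"dp":[0,0,0],"rotation":[0,0,0]},{"dp":[0,0,0],"rotation":[0,0,0]},{"dp":[0,0,0],"rotation":[0,0,0]},{"dp":[0,0,0],"rotation":[0,0,0]},{"dp":[0,0,0],"rotation":[0,0,0]},{"dp":[0,0,0],"rotation":[0,0,0]},{"dp":[0,0,0],"rotation":[0,0,0]}], fingers=-1)

```text
clock: 21.03
position: [0.4281, -0.282, 0.0673]
ee_rot: [0.0, 0.695, 0.719, 0.0]
contact_force: [-0.1, 0.5, -0.4]
width: 0.0854
```

Request:
send_rows(deltas=[{"dp":[0,0,0.15],"rotation":[0,0,0]},{"dp":[0,0,0.4],"rotation":[0,0,0]},{"dp":[0,0,0.7],"rotation":[0,0,0]},{"dp":[0,0,1],"rotation":[0,0,0]},{"dp":[0,0,1],"rotation":[0,0,0]}])

```text
clock: 21.45
position: [0.4315, -0.2848, 0.1942]
ee_rot: [0.007, 0.695, 0.719, 0.0]
contact_force: [2.0, -0.4, -0.1]
width: 0.0857
```

```bash
python3 - <<'E'
from meas import *
p=look('w15')
w=cloud(p)
for lo,hi in [(.085,.12),(.033,.045)]:
    P,m=lay(w,lo,hi,(.35,.52,-.36,-.22)); print(lo,len(P),rect(P),np.median(P[:,2]))
P,m=lay(w,.015,.03,(.35,.52,-.23,.06)); print(rect(P))
E
```

```text
t 21.5 yaw 2.01 [ 0.4302 -0.2838  0.1914] h [-0.1659 -0.4776] F [-0.4 -0.3 -0.4]
0.085 1391 (array([ 0.4284, -0.2811]), array([0.0255, 0.02  ]), 1.92) 0.09618863317284843
0.033 2544 (array([ 0.427 , -0.2826]), array([0.0701, 0.0347]), 1.64) 0.037813465297186405
(array([ 0.4329, -0.1564]), array([0.1104, 0.0399]), 2.03)
```

View pics/w15.png

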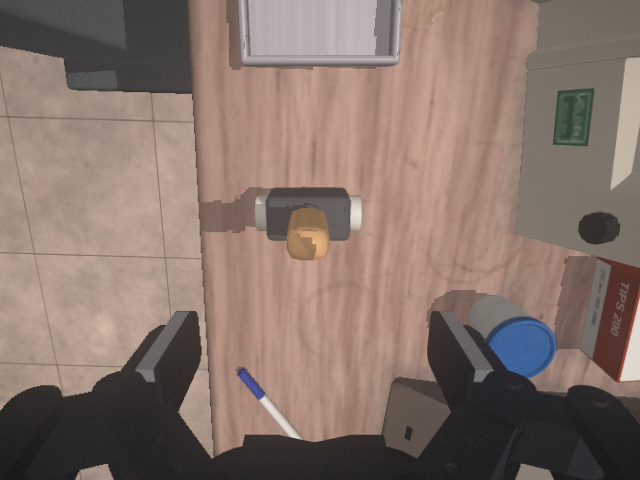

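Request:
send_rows(deltas=[{"dp":[0,0.1,0.3],"rotation":[0,0,0]},{"dp":[0,0.3,0.6],"rotation":[0,0,0]},{"dp":[0,0.6,0.8],"rotation":[0,0,0]},{"dp":[0,0.95,0.8],"rotation":[0,0,0]}])

```text
clock: 21.83
position: [0.4303, -0.1724, 0.2869]
ee_rot: [0.004, 0.696, 0.718, 0.001]
contact_force: [1.0, 0.6, 0.4]
width: 0.0856
```

Request:
send_rows(deltas=[{"dp":[0,0.34,0],"rotation":[0,0,0]},{"dp":[0,0.67,0],"rotation":[0,0,0]},{"dp":[0,1,0],"rotation":[0,0,0]},{"dp":[0,1,0],"rotation":[0,0,0]},{"dp":[0,1,0],"rotation":[0,0,0]},{"dp":[0,1,0],"rotation":[0,0,0]}])

```text
clock: 22.33
position: [0.4279, -0.0511, 0.2825]
ee_rot: [-0.0, 0.694, 0.72, -0.001]
contact_force: [-0.3, -0.5, 1.0]
width: 0.0855
```

```bash
python3 - <<'E'
from meas import *
p=look('w16')
w=cloud(p)
P,m=lay(w,.015,.03,(.34,.53,-.21,.04)); print('rim',rect(P),len(P))
P,m=lay(w,.0018,.009,(.385,.475,-.16,.0)); print('floor',rect(P),len(P))
for o in ['tray_floor']: print(models.find_in(o,p)[:1])
E
```

```text
t 22.3833 yaw 1.98 [ 0.428  -0.0517  0.2826] h [-0.1327 -0.2479] F [ 0.3  0.1 -0.1]
rim (array([ 0.4298, -0.0867]), array([0.1101, 0.1773]), 2.11) 3167
floor (array([ 0.43, -0.08]), array([0.1599, 0.0898]), 89.91) 7906
[{'box': [259.1, 141.3, 370.1, 312.2], 'score': 0.96}]
```

View pics/w16.png

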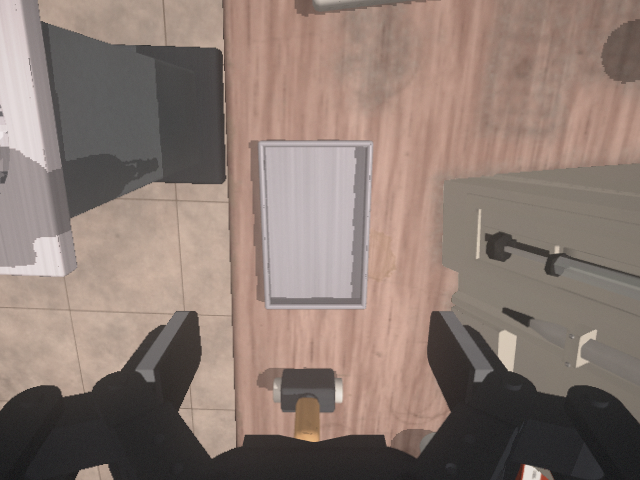

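Request:
send_rows(deltas=[{"dp":[0.07,0.34,0],"rotation":[0,0,0.1]},{"dp":[0.14,0.67,0],"rotation":[0,0,0.2]},{"dp":[0.2,1,0],"rotation":[0,0,0.24]}])

```text
clock: 22.68
position: [0.4531, 0.0681, 0.283]
ee_rot: [0.0, 0.652, 0.758, -0.0]
contact_force: [0.9, -0.1, -0.6]
width: 0.0856
```

Request:
send_rows(deltas=[{"dp":[0.1,0.34,0],"rotation":[0,0,0]},{"dp":[0.2,0.67,0],"rotation":[0,0,0]},{"dp":[0.24,1,0],"rotation":[0,0,0]},{"dp":[0.24,1,0],"rotation":[0,0,0]},{"dp":[0.24,1,0],"rotation":[0,0,0]}])

```text
clock: 23.1
position: [0.4817, 0.1894, 0.2823]
ee_rot: [-0.0, 0.65, 0.76, -0.001]
contact_force: [0.9, -1.0, -0.1]
width: 0.0854
```

```bash
cat > bar.py <<'E'
from meas import *
def bar(p):
    s=monitor.get_state();w=cloud(p)
    R=q2R(s['ee_rot']).as_matrix();t=(w-s['position'])@R
    ok=(t[...,2]>.05)
    m=ok&(w[...,2]>.124)&(w[...,2]<.15)&(w[...,0]>.38)&(w[...,0]<.56)&(w[...,1]>.12)&(w[...,1]<.3)&(w2h(w)[...,0]<.04)
    q=w[m];c,sz,a=rect(q);print('bar w',c,sz,a,len(q),'tool yaw',yaw(s).round(2),'d',np.round(c-s['position'][:2],4),'z',s['position'][2])
E
python3 - <<'E'
from bar import *
p=look('w17');bar(p)
E
```

```text
t 23.15 yaw 8.86 [0.4814 0.1881 0.2824] h [-0.0435 -0.019 ] F [0.  0.  0.1]
bar corners L,R x: -0.011 -0.0108 back face at y+-.046 -0.0129 -0.0129
body corners L,R x: -0.0113 -0.0113 back face at y+-.046 -0.0133 -0.0133
tower [0.074  0.0004] [0.0393 0.0362] 88.63 2694
bar [-0.0409  0.002 ] [0.0114 0.0635] 0.06 1527
body [-0.0413  0.0014] [0.0562 0.1001] 0.04 4702
bar w [0.4807 0.2093] [0.0114 0.0635] 8.81 1528 tool yaw 8.86 d [-0.0007  0.0212] z 0.2824337522520085
```

View pics/w17.png

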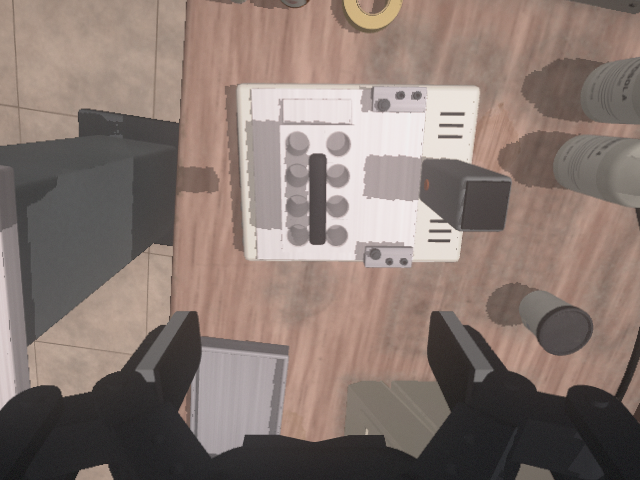

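Request:
send_rows(deltas=[{"dp":[-0.006,0.17,0],"rotation":[0,0,0]},{"dp":[-0.006,0.17,-0.3],"rotation":[0,0,0]},{"dp":[-0.006,0.17,-0.6],"rotation":[0,0,0]},{"dp":[-0.006,0.17,-0.6],"rotation":[0,0,0]},{"dp":[-0.006,0.17,-0.6],"rotation":[0,0,0]},{"dp":[-0.006,0.17,-0.6],"rotation":[0,0,0]}])

```text
clock: 23.65
position: [0.4815, 0.2082, 0.2128]
ee_rot: [0.001, 0.651, 0.759, 0.001]
contact_force: [0.3, 0.2, -0.1]
width: 0.0858
```

```bash
python3 - <<'E'
from bar import *
p=look('w18');bar(p)
E
```

```text
t 23.7 yaw 8.76 [0.482  0.2087 0.2135] h [-0.0398  0.0012] F [0.3 0.1 0.5]
bar corners L,R x: -0.0107 -0.0115 back face at y+-.046 -0.0128 -0.0134
body corners L,R x: -0.0112 -0.011 back face at y+-.046 -0.0132 -0.013
tower [0.074  0.0007] [0.0397 0.0356] 89.21 4250
bar [-0.0411  0.002 ] [0.0637 0.0119] -0.34 2485
body [-0.0411  0.0017] [0.0562 0.1002] 0.08 7155
bar w [0.4806 0.2092] [0.0119 0.0637] 8.41 2485 tool yaw 8.76 d [-0.0014  0.0005] z 0.21347245865037362
```

View pics/w18.png

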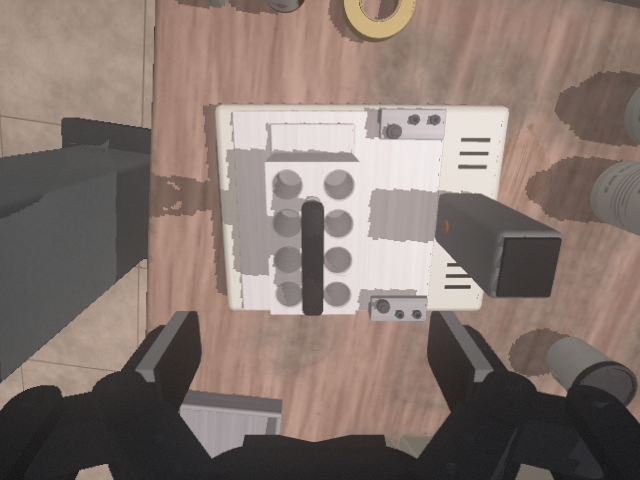

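Bar is aligned with the jaws' middle plane. I'll go down 79 mm and close on it.

Request:
send_rows(deltas=[{"dp":[-0.01,0.003,-0.25],"rotation":[0,0,0]},{"dp":[-0.01,0.003,-0.5],"rotation":[0,0,0]},{"dp":[-0.01,0.003,-0.65],"rotation":[0,0,0]},{"dp":[-0.01,0.003,-0.65],"rotation":[0,0,0]},{"dp":[-0.01,0.003,-0.65],"rotation":[0,0,0]},{"dp":[-0.01,0.003,-0.65],"rotation":[0,0,0]}])

```text
clock: 24.2
position: [0.481, 0.2102, 0.1355]
ee_rot: [0.001, 0.65, 0.76, 0.002]
contact_force: [-0.2, 0.1, -0.2]
width: 0.0852
```

Request:
send_rows(deltas=[{"dp":[0,0,0],"rotation":[0,0,0]},{"dp":[0,0,0],"rotation":[0,0,0]},{"dp":[0,0,0],"rotation":[0,0,0]},{"dp":[0,0,0],"rotation":[0,0,0]},{"dp":[0,0,0],"rotation":[0,0,0]},{"dp":[0,0,0],"rotation":[0,0,0]},{"dp":[0,0,0],"rotation":[0,0,0]},{"dp":[0,0,0],"rotation":[0,0,0]},{"dp":[0,0,0],"rotation":[0,0,0]}], fingers=1, grip_force=90)

```text
clock: 24.95
position: [0.4798, 0.21, 0.1335]
ee_rot: [0.001, 0.65, 0.76, 0.001]
contact_force: [2.0, 0.2, 0.8]
width: 0.0104
```

Request:
send_rows(deltas=[{"dp":[0,0,0.1],"rotation":[0,0,0]},{"dp":[0,0,0.25],"rotation":[0,0,0]},{"dp":[0,0,0.5],"rotation":[0,0,0]},{"dp":[0,0,0.75],"rotation":[0,0,0]},{"dp":[0,0,0.9],"rotation":[0,0,0]},{"dp":[0,0,0.9],"rotation":[0,0,0]}])

```text
clock: 25.45
position: [0.4802, 0.2103, 0.2439]
ee_rot: [0.001, 0.65, 0.76, 0.002]
contact_force: [1.3, 0.3, -5.8]
width: 0.0104
```

```bash
python3 - <<'E'
from bar import *
p=look('w19')
s=monitor.get_state();w=cloud(p);R=q2R(s['ee_rot']).as_matrix();t=(w-s['position'])@R
m=(t[...,2]>.024)&(t[...,2]<.04)&(abs(t[...,1])<.05)&(abs(t[...,0])<.08)
q=t[m];print('body top in tool',len(q),rect(q),np.median(q[:,2]), np.polyfit(q[:,1],q[:,2],1),np.polyfit(q[:,0],q[:,2],1))
look('d19','side')
E
```

```text
t 25.5 yaw 8.89 [0.479  0.2099 0.2415] h [-0.0425  0.0029] F [-0.1 -0.3 -6.7]
tower [0.0739 0.0006] [0.0359 0.0396] 0.16 3316
mallet_tool [0.0062 0.0016] [0.0486 0.0094] 89.75
mallet_h [-0.0408  0.0091] [0.0486 0.0094] 0.39
body top in tool 10868 (array([0.0132, 0.0015]), array([0.0724, 0.0565]), 0.18) 0.031021698652399628 [-0.01142377  0.03163857] [-0.00329246  0.03170255]
t 25.55 yaw 8.88 [0.4778 0.2095 0.2398] h [-0.0438  0.0027] F [-0.7 -1.1 -7. ]
```

View pics/w19.png

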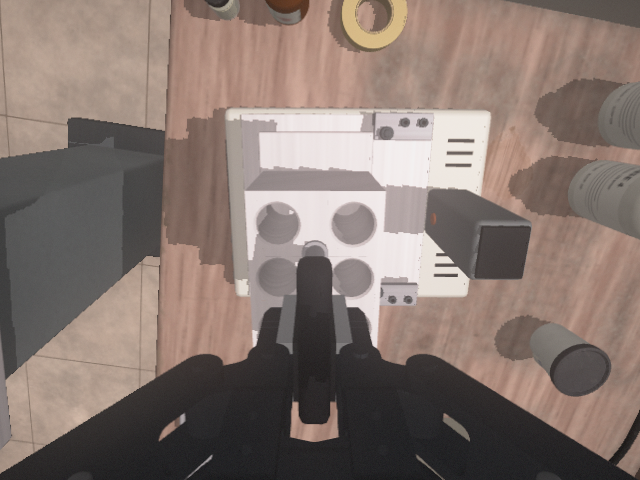

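View pics/d19.png

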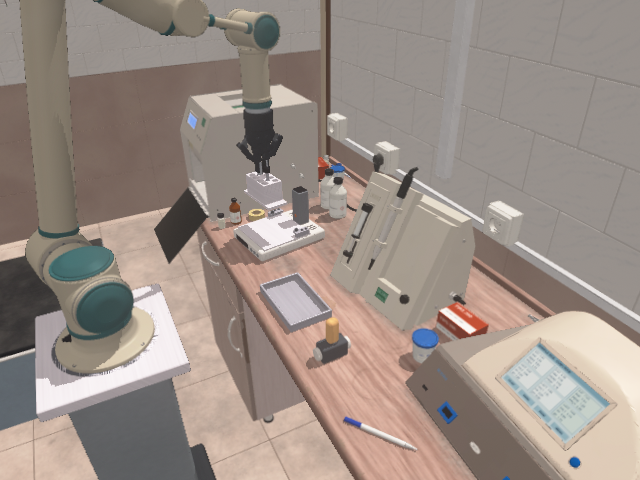

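Request:
send_rows(deltas=[{"dp":[-0.02,-0.15,0],"rotation":[0,0,0]},{"dp":[-0.06,-0.38,0],"rotation":[0,0,-0.08]},{"dp":[-0.1,-0.6,0],"rotation":[0,0,-0.16]},{"dp":[-0.133,-0.82,0],"rotation":[0,0,-0.237]}])

```text
clock: 25.88
position: [0.4602, 0.1104, 0.2378]
ee_rot: [-0.002, 0.694, 0.72, -0.003]
contact_force: [-0.1, -0.3, -7.2]
width: 0.01
```

Request:
send_rows(deltas=[{"dp":[-0.03,-0.2,0],"rotation":[0,0,0]},{"dp":[-0.06,-0.4,0],"rotation":[0,0,0]},{"dp":[-0.1,-0.6,0],"rotation":[0,0,0]},{"dp":[-0.133,-0.82,0],"rotation":[0,0,0]}])

```text
clock: 26.22
position: [0.4443, 0.0126, 0.2381]
ee_rot: [-0.003, 0.694, 0.72, -0.002]
contact_force: [0.2, -1.1, -6.3]
width: 0.0104
```

Request:
send_rows(deltas=[{"dp":[-0.03,-0.2,0],"rotation":[0,0,0]},{"dp":[-0.06,-0.4,0],"rotation":[0,0,0]},{"dp":[-0.1,-0.6,0],"rotation":[0,0,0]},{"dp":[-0.12,-0.75,0],"rotation":[0,0,0]},{"dp":[-0.133,-0.82,0],"rotation":[0,0,0]},{"dp":[-0.133,-0.82,0],"rotation":[0,0,0]},{"dp":[-0.133,-0.82,0],"rotation":[0,0,0]}])

```text
clock: 26.8
position: [0.4302, -0.0845, 0.2397]
ee_rot: [-0.002, 0.695, 0.719, -0.0]
contact_force: [-0.6, 0.4, -6.8]
width: 0.0105
```

```bash
python3 - <<'E'
from bar import *
p=look('w20')
look('d20','side')
look('s20','scene')
E
```

```text
t 26.85 yaw 2.08 [ 0.4305 -0.0841  0.2401] h [-0.1353 -0.2803] F [ 0.1 -0.6 -6.6]
mallet_tool [-0.0016 -0.0001] [0.0244 0.0489] 0.93
mallet_h [-0.1356 -0.2817] [0.0244 0.0489] 82.41
t 26.9 yaw 2.12 [ 0.4307 -0.0841  0.2404] h [-0.135  -0.2803] F [-0.1 -0.1 -5.9]
t 26.95 yaw 2.16 [ 0.4309 -0.0841  0.2407] h [-0.1348 -0.2804] F [ 0.  -0.6 -5.8]
```

View pics/w20.png

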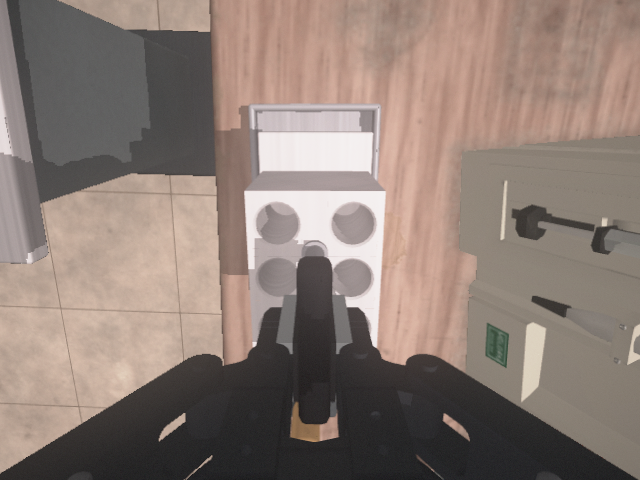

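View pics/d20.png

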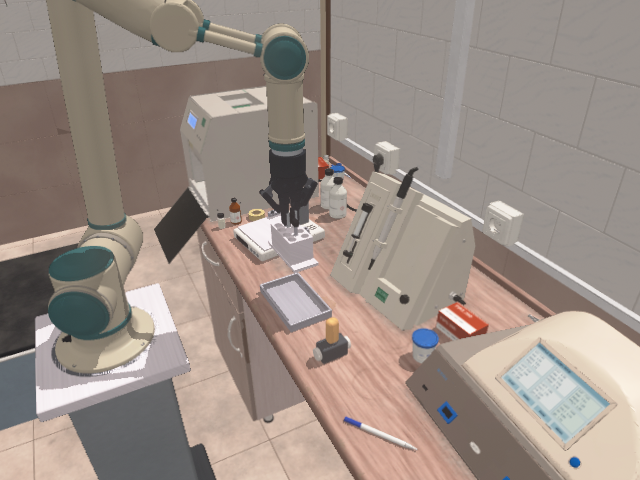

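Request:
send_rows(deltas=[{"dp":[0,-0.015,-0.2],"rotation":[0,0,0]},{"dp":[0,-0.015,-0.45],"rotation":[0,0,0]},{"dp":[0,-0.015,-0.7],"rotation":[0,0,0]},{"dp":[0,-0.015,-0.9],"rotation":[0,0,0]},{"dp":[0,-0.015,-0.98],"rotation":[0,0,0]},{"dp":[0,-0.015,-0.98],"rotation":[0,0,0]},{"dp":[0,-0.015,-0.98],"rotation":[0,0,0]},{"dp":[0,-0.015,-0.98],"rotation":[0,0,0]}])

```text
clock: 27.62
position: [0.4324, -0.087, 0.1247]
ee_rot: [0.001, 0.694, 0.72, 0.001]
contact_force: [0.8, -0.5, -6.2]
width: 0.0104
```

```bash
python3 - <<'E'
from bar import *
look('w21');p=look('d21','side');cv2.imwrite('pics/d21c.png',cv2.resize(p['color'][220:370,220:390][:,:,::-1],None,fx=4,fy=4))
E
```

```text
t 27.6667 yaw 2.13 [ 0.4325 -0.0872  0.1249] h [-0.1337 -0.2837] F [ 0.1 -0.6 -6.1]
mallet_tool [ 0.0064 -0.    ] [0.0094 0.0486] 0.41
mallet_h [-0.1328 -0.2774] [0.0094 0.0486] 82.97
t 27.7167 yaw 2.12 [ 0.4324 -0.0873  0.1249] h [-0.1338 -0.2837] F [ 0.3  0.3 -6.5]
```

View pics/d21c.png

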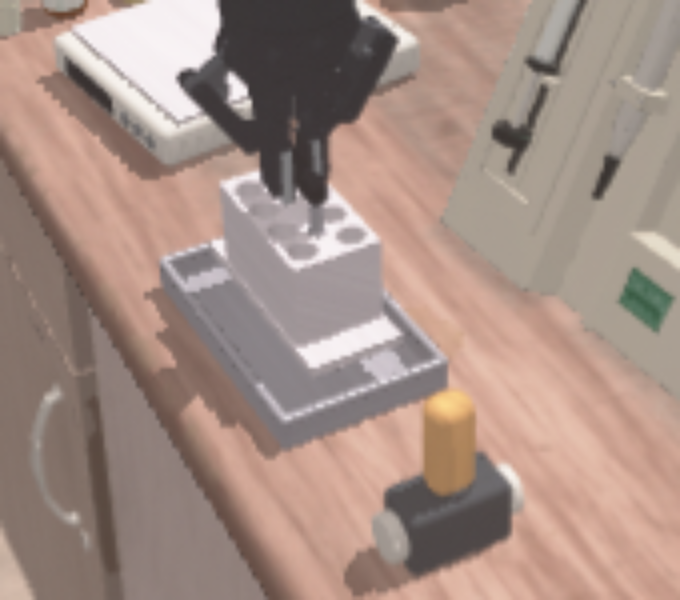

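Request:
send_rows(deltas=[{"dp":[-0.015,0,-0.06],"rotation":[0,0,0]},{"dp":[-0.015,0,-0.12],"rotation":[0,0,0]},{"dp":[-0.015,0,-0.17],"rotation":[0,0,0]},{"dp":[-0.015,0,-0.17],"rotation":[0,0,0]},{"dp":[-0.015,0,-0.17],"rotation":[0,0,0]}])

```text
clock: 28.13
position: [0.4287, -0.087, 0.1026]
ee_rot: [-0.001, 0.694, 0.72, -0.0]
contact_force: [0.1, -0.4, -6.4]
width: 0.0103
```

Request:
send_rows(deltas=[{"dp":[0,0,-0.015],"rotation":[0,0,0]},{"dp":[0,0,-0.03],"rotation":[0,0,0]},{"dp":[0,0,-0.03],"rotation":[0,0,0]}])

```text
clock: 28.38
position: [0.4297, -0.0873, 0.0996]
ee_rot: [0.0, 0.694, 0.72, 0.0]
contact_force: [0.8, -0.0, -5.8]
width: 0.0101
```

Request:
send_rows(deltas=[{"dp":[0,0,-0.012],"rotation":[0,0,0]},{"dp":[0,0,-0.012],"rotation":[0,0,0]},{"dp":[0,0,-0.012],"rotation":[0,0,0]}])

```text
clock: 28.63
position: [0.4303, -0.0873, 0.0993]
ee_rot: [0.001, 0.694, 0.72, 0.001]
contact_force: [-0.0, 2.0, 4.9]
width: 0.0103
```

Request:
send_rows(deltas=[{"dp":[0,0,-0.008],"rotation":[0,0,0]},{"dp":[0,0,-0.008],"rotation":[0,0,0]},{"dp":[0,0,-0.008],"rotation":[0,0,0]}])

```text
clock: 28.88
position: [0.4303, -0.0873, 0.0993]
ee_rot: [0.001, 0.694, 0.72, 0.001]
contact_force: [-1.8, 1.7, 14.0]
width: 0.0105
```

Request:
send_rows(deltas=[{"dp":[0,0,0.01],"rotation":[0,0,0]},{"dp":[0,0,0.01],"rotation":[0,0,0]}])

```text
clock: 29.05
position: [0.4303, -0.0873, 0.0993]
ee_rot: [0.001, 0.694, 0.72, 0.001]
contact_force: [0.5, 1.6, 5.9]
width: 0.0105
```

Request:
send_rows(deltas=[{"dp":[0,0,0],"rotation":[0,0,0]},{"dp":[0,0,0],"rotation":[0,0,0]},{"dp":[0,0,0],"rotation":[0,0,0]},{"dp":[0,0,0],"rotation":[0,0,0]},{"dp":[0,0,0],"rotation":[0,0,0]},{"dp":[0,0,0],"rotation":[0,0,0]},{"dp":[0,0,0],"rotation":[0,0,0]},{"dp":[0,0,0],"rotation":[0,0,0]},{"dp":[0,0,0],"rotation":[0,0,0]}], fingers=-1)

```text
clock: 29.8
position: [0.4293, -0.0872, 0.0984]
ee_rot: [0.0, 0.694, 0.72, 0.0]
contact_force: [-0.3, -0.2, 1.0]
width: 0.0854
```

Request:
send_rows(deltas=[{"dp":[0,0,0.1],"rotation":[0,0,0]},{"dp":[0,0,0.35],"rotation":[0,0,0]},{"dp":[0,0,0.65],"rotation":[0,0,0]},{"dp":[0,0,1],"rotation":[0,0,0]},{"dp":[0,0,1],"rotation":[0,0,0]}])

```text
clock: 30.22
position: [0.4337, -0.0887, 0.2255]
ee_rot: [0.007, 0.694, 0.72, 0.003]
contact_force: [1.0, -0.2, -0.4]
width: 0.0853
```

Request:
send_rows(deltas=[{"dp":[0,0,0.3],"rotation":[0,0,0]},{"dp":[0,0,0.6],"rotation":[0,0,0]},{"dp":[0,0,0.6],"rotation":[0,0,0]},{"dp":[0,0,0.6],"rotation":[0,0,0]}])

```text
clock: 30.55
position: [0.4305, -0.0876, 0.2924]
ee_rot: [0.003, 0.694, 0.72, 0.001]
contact_force: [-0.4, 0.2, 0.3]
width: 0.0856
```

```bash
python3 - <<'E'
from bar import *
p=look('w22');w=cloud(p)
P,m=lay(w,.088,.11,(.38,.5,-.15,-.02));print('bar',rect(P),np.percentile(P[:,2],[5,50,95]))
P,m=lay(w,.06,.075,(.38,.5,-.16,-.01));print('bodytop',rect(P),np.median(P[:,2]),np.polyfit(P[:,0],P[:,2],1),np.polyfit(P[:,1],P[:,2],1))
P,m=lay(w,.015,.03,(.34,.53,-.21,.04)); print('rim',rect(P))
p=look('d22','side')
for o in ['cup_grey','cup_blue','vial','mallet_mid']: print(o,models.find_in(o,p)[:1])
w=cloud(p);P,m=lay(w,.085,.12,(.38,.5,-.33,-.24));print('mallet top',rect(P),P[:,2].max())
E
```

```text
t 30.6 yaw 2.09 [ 0.4294 -0.0872  0.2907] h [-0.1368 -0.2832] F [-1.1  0.6  0.1]
bar (array([ 0.43  , -0.0884]), array([0.0117, 0.064 ]), 2.25) [0.10022615 0.10267767 0.10400807]
bodytop (array([ 0.4302, -0.0887]), array([0.0561, 0.1007]), 2.06) 0.06597822598071679 [-0.00137353  0.06639192] [0.00208084 0.06597646]
rim (array([ 0.4298, -0.0872]), array([0.1101, 0.1767]), 2.15)
t 30.65 yaw 2.09 [ 0.4288 -0.087   0.2897] h [-0.1373 -0.2829] F [-0.8 -0.2  0. ]
cup_grey []
cup_blue [{'box': [410.7, 327.3, 442.3, 364.6], 'score': 0.9}]
vial []
mallet_mid [{'box': [311.5, 316.2, 352.5, 365.7], 'score': 0.95}]
mallet top (array([ 0.4249, -0.2856]), array([0.0255, 0.0217]), 11.06) 0.1015067775687347
```

View pics/w22.png

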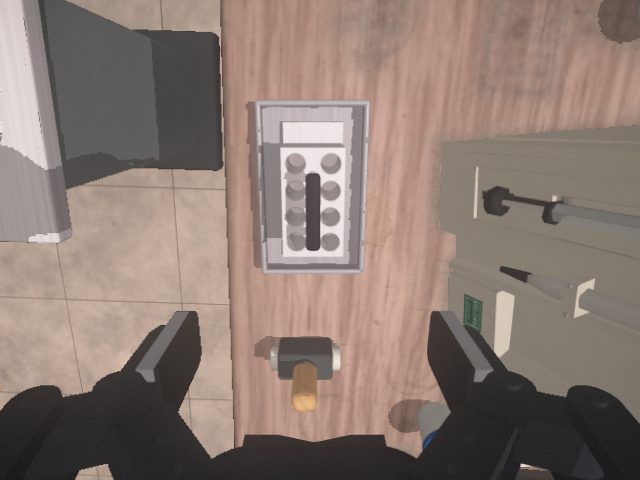

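View pics/d22.png

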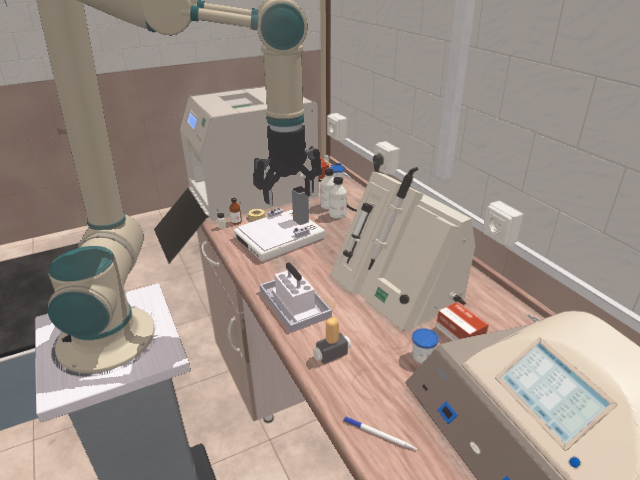

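The block sits flat in the tray at about (313,205) in the wrist view. The mallet stands upright at (305,360), and the gripper is clear of everything.

```bash
python3 -c "
from rig import manip
print(manip.sign_off())"
```

```text
the job is handed in; nothing more can be done
None
```

The block is in the steel tray, the mallet is back on its head on the worktop, and I handed the job in at about 31 s of the 69 s allowed. No verdict was reported.

**How it went:** I pressed the block gently out of the rails with the mallet (right, left, right). The highest of the force readings I took was about 14 N. I then stood the mallet close to where it started, lifted the block by its bar and lowered it until it rested on the tray floor before letting go.

**Last checks in the camera images:**
- **Out of the rails:** both rear corners were at about -11 mm in the heater's frame, with the block flat on the hot plate, before I lifted it.
- **In the tray:** the bar is within about 2 mm of the tray's middle. The bar's top face reads about 103 mm high, putting its centre near 97 mm. The body top shows a slope of about 0.002 rad, and the tray has not moved.
- **Mallet:** it stands upright with its handle top at about 100 mm, and the gripper is clear of it.
- **Bystanders:** the blue-lidded cup was found again where it had been. The network did not find the grey cup or the vial in the last side view, so I did not re-measure them. I never steered the arm close to either.

**Disagreements:** heights from the wrist camera read about 2 mm low. The two cameras also put the mallet about 4 mm apart.

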